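# Move dry well plates from the slotted rack into the tote and send it into the bay

### The job

Draw each black plate straight up out of the slotted rack by its top edge and stand it on edge in a free slot of the tote waiting at the loading end of the roller track, keeping the plates on edge all the time. When all are in, push the tote along the rollers into the bay until it is right up against the end stop, and then swing the retaining bar fully closed behind it. Leave the jar, the bottle and the tape where they stand.

Things in the scene. Friction and masses are not known exactly. Their poses are not given: they have to be found in the camera images.
- plate_1_mid (a point): centre of plate 1: a black well plate, 86 mm (its x) by 128 mm (its y) by 14 mm thick (its z), 60 g. It stands on its long edge: its x points up, its y runs along the slot, its z is the normal of its face. None if absent at this start. Its top edge is 43 mm above this point. Grip it across the 14 mm thickness in the middle of the top edge.
- plate_2_mid (a point): centre of plate 2: a black well plate, 86 mm (its x) by 128 mm (its y) by 14 mm thick (its z), 60 g. It stands on its long edge: its x points up, its y runs along the slot, its z is the normal of its face. None if absent at this start. Its top edge is 43 mm above this point. Grip it across the 14 mm thickness in the middle of the top edge.
- plate_3_mid (a point): centre of plate 3: a black well plate, 86 mm (its x) by 128 mm (its y) by 14 mm thick (its z), 60 g. It stands on its long edge: its x points up, its y runs along the slot, its z is the normal of its face. None if absent at this start. Its top edge is 43 mm above this point. Grip it across the 14 mm thickness in the middle of the top edge.
- plate_4_mid (a point): centre of plate 4: a black well plate, 86 mm (its x) by 128 mm (its y) by 14 mm thick (its z), 60 g. It stands on its long edge: its x points up, its y runs along the slot, its z is the normal of its face. None if absent at this start. Its top edge is 43 mm above this point. Grip it across the 14 mm thickness in the middle of the top edge.
- rack: fixed white slotted rack, 156 (x) by 200 (y) by 60 mm high; origin at the centre of its underside, z up. Four slots at y = -69, -23, 23, 69 mm, 19 mm wide, running along x, hold the plates on edge, lower edge 10 mm above the underside. The slots are formed by upright fins 60 mm high, only near the two ends (|x| 46 to 70 mm)
- track: fixed roller track on the bench, 440 mm along its y, 172 mm wide; origin at the centre of its underside, z up. Roller tops at z = 24 mm, side guides 44 mm high (inner faces x = +-78 mm). Loading end at +y, with a low lip (y 212 to 220, top z 34 mm). The rollers are slightly stiff (2 to 4 N moves the tote), so the tote stays where it is left
- bay_stop (a point): middle of the inner face of the bay's end stop, at the -y end of the track (track y = -190 mm, 58 mm above the bench); axes as the track's. The end stop is 100 mm high, the bay's side cheeks (track y -210 to -20 mm) 74 mm. The tote is fully home when its origin is at track y = -90 mm, its -y wall against this face
- tote: grey open tote standing on the rollers, 148 (x) by 200 (y) by 56 mm high, about 0.5 kg; origin at the centre of its underside, z up, axes parallel to the track's. Floor and walls 4 mm thick. Push it on the outside of its +y wall. A plate standing in it has its centre 47 mm and its top 90 mm above the tote's underside
- tote_slots (a point): centre of the tote's floor, 4 mm above its underside, axes as the tote's. Four slots at y = -69, -23, 23, 69 mm from here, 22 mm wide, running along x (140 mm long inside), each takes one plate on edge and lets it lean up to 0.2 rad; they lie between ribs that reach 46 mm above the floor, only near the ends (|x| 50 to 70 mm)
- bar (a joint): angle of the retaining bar, rad: 0 = closed, across the track (along track +x) behind the home tote; 1.55 to 1.7 at the start = open, along track +y beside the track; range 0 to 2.0. Vertical hinge, light friction (about 1.5 N at the knob), stays where left. Flat steel bar 14 mm wide, 50 to 62 mm above the bench, 196 mm from hinge to end; closed, it clears a home tote by 6 mm
- bar_knob (a point): on the axis of the bar's upright black knob, a round post 20 mm in diameter rising from the bar's top (62 mm) to 124 mm above the bench; this point is 101 mm above the bench and 130 mm from the hinge axis
- bar_hinge (a point): on the hinge axis of the retaining bar, beside the track at track x = -105, y = 23 mm, 56 mm above the bench; its axes turn with the bar (x along the bar)
- jar: bystander: clear jar with yellow lid, 47 mm diameter, 80 mm high; origin under its centre
- bottle: bystander: small bottle with blue cap, 56 mm diameter, 125 mm high; origin under its centre
- tape: bystander: roll of tape lying flat, 90 mm diameter, 19 mm high; origin under its centre

How it is judged:
By the outcome, as a careful person would: the job done as asked, in the order asked, and still so for the second after the job is handed in, with the robot touching nothing.
Of plate_1, plate_2, plate_3, plate_4 only 3 to 4 are there at a start; the rules pass over those that are not, and their reading is None.
At some moment in a run one of tote may be knocked a few centimetres aside while the robot is not near it.
It also fails if it takes over 208 s, if anything falls off the work surface, if the arm or the gripper's body presses on something with over 40 N, if the wrist force passes 120 N, or if a joint passes its speed limit or range.

### The arm

A 7-joint arm with a two-finger parallel gripper is mounted at the origin on a cart in front of the work surface, level with it; the furniture and walls round the work are solid. World frame = base frame: x ahead of the robot, y to its left, z up, the work surface at z = 0. Lengths are in m, angles in rad, forces in N, time in s.
With the tool pointing down it reaches from about 0.425 to 0.875 m from the base axis. Payload 4.7 kg.
Tool frame: the origin (TCP) lies on the centre line of the jaws, within the pads' length; the fingertips stand 17 mm ahead of it and the grasp point (between the pads) lies 2 mm behind it; y points along the fingers, x is the direction in which the jaws open and shut, and the axes are right-handed (so a half turn about y gives the same grasp; the last joint's range is limited). The gripper opens to 85 mm and grips with 20 to 120 N. Pads are 22 mm wide; open, the fingers measure 114 mm over their backs; the gripper's body (76 mm by 85 mm) begins 54 mm behind the grasp point. The pads swing forward as they close: fully open they stand 13 mm farther back than shut.
Start: joints at [1.124, 0.321, -0.07, 1.45, 0.023, 1.371, -0.057], TCP at [0.289, -0.582, 0.248] pointing down, gripper open.
Joint ranges: [-2.86, 2.86], [-0.3, 2.09], [-1.38, 1.24], [0.06, 2.45], [-1.56, 4.7], [0.09, 2.05], [-2.69, 2.69]. Speed limits (rad/s): [2.57, 2.57, 3.14, 3.14, 3.14, 3.14, 3.14].

### API

Orientations are given as a unit quaternion [x, y, z, w].
In Python, from cell import ctrl, eyes, finish_job gives the robot as it stands.
- The arm moves only by the tool move_arm, never from a script. Its arguments are lists of equal length, an entry for each row: "slide": the shift along the tool's x, y, z in cm, a list of three; "spin": the turn about the tool's y in rad. A call has 1 to 10 rows; each row shifts and turns the commanded pose from where the row before left it, along the tool's axes as they then stand; what a row does not reach is not made up. A row lasts 1/12 s, in which the tool goes at most 41.7 mm and 7.16 degrees, less where a joint would pass 70% of its speed; a pose out of reach is approached as far as the arm can. A call is refused whole if a number of a shift passes 4.17 or a number of a turn 0.125, either way. A call with a gripper value outside its range is refused whole. "hand" is the finger opening in cm, from 0 to 8.54, set as the call begins (left out, the last holds). The fingers move at their own pace and stop on an object; "grip_force" is the grip in N (left out, the last holds). Time passes only in rows, so rows that do not move let the fingers close. It gives the time, the measured TCP pose, the force and the opening at its end, in the units of the state.
- ctrl.sense(): the state, without advancing time (a new reading comes with each control period).
- eyes.read_camera(name): name is "side" or "top"; returns (picture, depth): 420x560x3 uint8, red, green, blue; 420x560 float32, m along the optical axis (not along the pixel's ray), 0 where there is no reading.
- eyes.camera_info(name): a dict with "fx", "fy", "cx", "cy" (pixels), "k1" (the pictures are not rectified: a ray, as slopes to the right and down, at radius r is drawn at 1 + k1 r^2 times it, then the intrinsics apply), "rvec" (rotation vector, rad) and "tvec" (3), from world to camera coordinates, as OpenCV has them. Camera axes: x right, y down, z forward; pixel columns grow to the right and rows downward; lengths in m; the calibration is good to about 2 mm. A picture is of the moment at which its call begins. camera_info takes no time and is no camera call.
- finish_job(): hands the job in, once; it reports no verdict.
The state is a dict: "time": time; "joint_pos": joint angles; "joint_vel": joint speeds; "joint_efforts": joint torques, N m; "tool_pos": TCP position; "ee_rot": TCP orientation; "force": force on the tool from outside, world axes, zero at the start; "ft_torque": the same for the moment, N m; "width": opening from 0.0 (shut) to 1.0 (fully open).
Only numpy, scipy, OpenCV 4.12 (cv2) and the standard library are available. Lean on these libraries where they do the work, as an engineer would, in place of code of your own. Each camera call takes 0.05 s, during which the arm holds its last target.

## Working session

There is one attempt and no reset: what is moved stays moved. The work goes in short steps, Python scripts to look and compute and a tool call to move; the robot and the scene stay as the last step left them, time stands still between calls to the robot, and variables do not carry over. Pictures are saved under pics/ and viewed, and the job is handed in when it is done.

Besides the shell and the picture viewer there is one more tool, called after "Request:" as name(argument=value, ...), one argument or row to a line, values as JSON. move_arm: Moves the arm, as the interface text tells. Its arguments: {"type":"object","properties":{"slide":{"type":"array","items":{"type":"array","items":{"type":"number"}}},"spin":{"type":"array","items":{"type":"number"}},"hand":{"type":"number"},"grip_force":{"type":"number"}},"required":["slide","spin"]}

```bash
ls; mkdir -p pics; cat > h.py <<'E'
import numpy as np,cv2
from scipy.spatial.transform import Rotation as R
from cell import ctrl,eyes,finish_job
def snap(n,f):
    p,d=eyes.read_camera(n); cv2.imwrite('pics/'+f+'.png',p[:,:,::-1]); np.save('pics/'+f+'.npy',d); return p,d
def world(n,d):
    i=eyes.camera_info(n); h,w=d.shape
    u,v=np.meshgrid(np.arange(w),np.arange(h))
    x=(u-i['cx'])/i['fx'];y=(v-i['cy'])/i['fy'];a,b=x.copy(),y.copy()
    for _ in range(8):
        s=1+i['k1']*(a*a+b*b);a=x/s;b=y/s
    P=np.stack([a*d,b*d,d],-1)
    Rm=cv2.Rodrigues(np.array(i['rvec'],float))[0]
    W=(P-np.array(i['tvec']).ravel())@Rm
    W[d<=0]=np.nan
    return W
E
python3 - <<'E'
from h import *
print(ctrl.sense())
for n in('side','top'):
    print(eyes.camera_info(n)); p,d=snap(n,n+'0'); np.save('pics/W'+n+'0.npy',world(n,d))
E
```

```text
pics
{'time': 0.0, 'joint_pos': array([ 1.12410773,  0.32181743, -0.07008002,  1.45167207,  0.02261559,
        1.37075206, -0.0568913 ]), 'joint_vel': array([ 3.05854344e-04, -3.48583843e-04,  2.02966496e-03, -3.27577159e-04,
       -9.90361105e-05, -1.03004493e-03,  2.61828989e-04]), 'joint_efforts': array([ 4.09803906e-04, -4.93584144e+01, -3.81980399e-01, -3.14332294e+01,
        1.29526327e-02,  1.16102936e-02, -8.29952256e-06]), 'tool_pos': array([ 0.28875915, -0.58179321,  0.2472285 ]), 'ee_rot': array([-0.6006633 ,  0.37317543, -0.37201651,  0.60128813]), 'force': array([0.43995278, 0.08440787, 0.11401601]), 'ft_torque': array([-5.23135268e-05,  1.27706360e-02,  4.47704794e-04]), 'width': 1.003318869506748}
{'fx': 407.1813077915289, 'fy': 407.1813077915289, 'cx': 274.32599588736537, 'cy': 208.83106878131738, 'k1': -0.08001515530947563, 'rvec': array([ 0.45815139, -2.72964397,  1.23032181]), 'tvec': array([0.45697006, 0.18549567, 1.16621775])}
{'fx': 488.41847684459697, 'fy': 488.41847684459697, 'cx': 278.2908117702109, 'cy': 206.28508980296454, 'k1': 0.01059894742384989, 'rvec': array([ 2.16525838, -1.78058975,  0.36457553]), 'tvec': array([-0.09170973,  0.48872791,  1.41449917])}
```

View pics/side0.png

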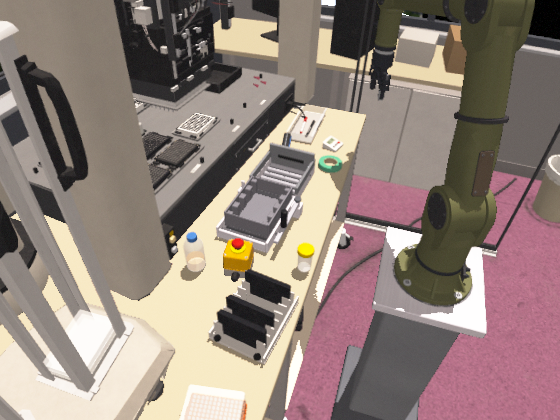

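View pics/top0.png

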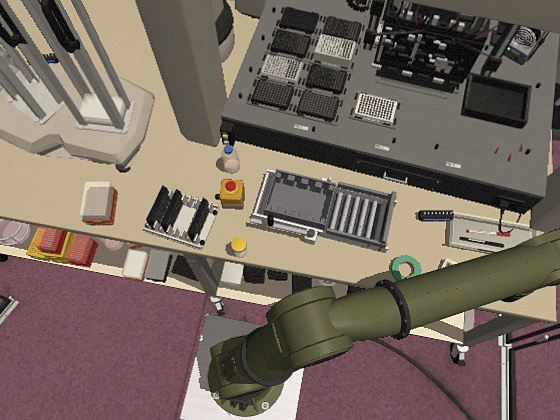

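```bash
python3 - <<'E'
import cv2,numpy as np
a=cv2.imread('pics/top0.png');cv2.imwrite('pics/ztop0.png',cv2.resize(a[150:270,130:410],None,fx=2.85,fy=2.85,interpolation=2))
a=cv2.imread('pics/side0.png');cv2.imwrite('pics/zside0.png',cv2.resize(a[130:370,170:350],None,fx=2.5,fy=2.5,interpolation=2))
W=np.load('pics/Wtop0.npy')
for u,v in [(155,207),(199,217),(182,215),(238,243),(231,170),(230,158),(262,195),(297,195),(335,200),(360,215),(395,215),(312,233),(405,266),(270,250),(232,190)]:
    print(u,v,W[v,u].round(3))
E
```

```text
155 207 [0.423 0.381 0.095]
199 217 [0.418 0.239 0.093]
182 215 [0.446 0.317 0.005]
238 243 [0.364 0.104 0.075]
231 170 [0.627 0.192 0.03 ]
230 158 [0.636 0.191 0.098]
262 195 [0.558 0.071 0.026]
297 195 [ 0.577 -0.042  0.033]
335 200 [ 0.597 -0.168  0.004]
360 215 [ 0.559 -0.257  0.004]
395 215 [ 0.581 -0.37   0.004]
312 233 [ 0.442 -0.113  0.069]
405 266 [ 0.416 -0.42  -0.002]
270 250 [0.384 0.009 0.005]
232 190 [0.523 0.158 0.103]
```

View pics/ztop0.png

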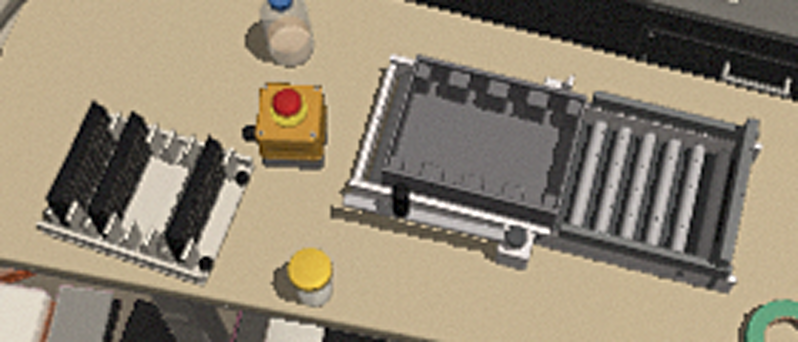

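View pics/zside0.png

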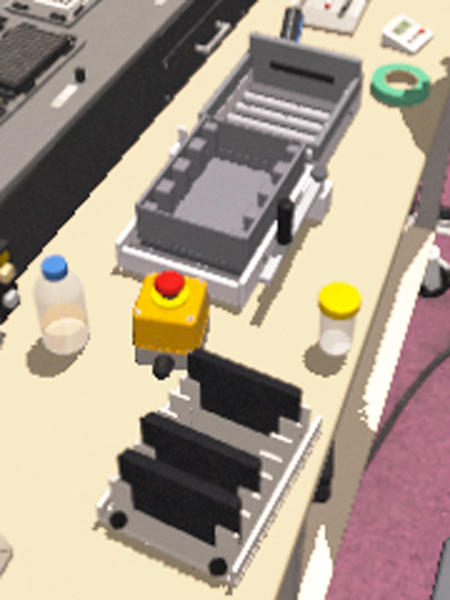

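```bash
cat >> h.py <<'E'
def ortho(n,p,W,f,x0=.3,x1=.72,y0=-.45,y1=.45,s=850,zmin=-.01,zmax=.2):
    h=int((x1-x0)*s);w=int((y1-y0)*s); im=np.zeros((h,w,3),np.uint8);Z=np.full((h,w),-1.)
    q=W.reshape(-1,3);c=p.reshape(-1,3);ok=np.isfinite(q).all(1)&(q[:,2]<zmax)&(q[:,2]>zmin);q=q[ok];c=c[ok]
    o=np.argsort(q[:,2]);q=q[o];c=c[o]
    r=((x1-q[:,0])*s).astype(int);k=((y1-q[:,1])*s).astype(int);m=(r>=0)&(r<h)&(k>=0)&(k<w)
    q,c,r,k=q[m],c[m],r[m],k[m]
    cc=cv2.applyColorMap(np.clip(q[:,2]/.13*255,0,255).astype(np.uint8),cv2.COLORMAP_JET).reshape(-1,3)
    hm=np.zeros_like(im)
    for dr in(0,1):
        for dk in (0,1):
            rr=np.minimum(r+dr,h-1);kk=np.minimum(k+dk,w-1)
            im[rr,kk]=c[:,::-1];hm[rr,kk]=cc
    cv2.imwrite('pics/'+f+'.png',np.vstack([hm])); return
E
python3 - <<'E'
from h import *
for n in('side','top'):
    d=np.load(f'pics/{n}0.npy'); p=cv2.imread(f'pics/{n}0.png')[:,:,::-1]
    ortho(n,p,world(n,d),'o'+n+'0')
E
```

```text
(no output)
```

View pics/oside0.png

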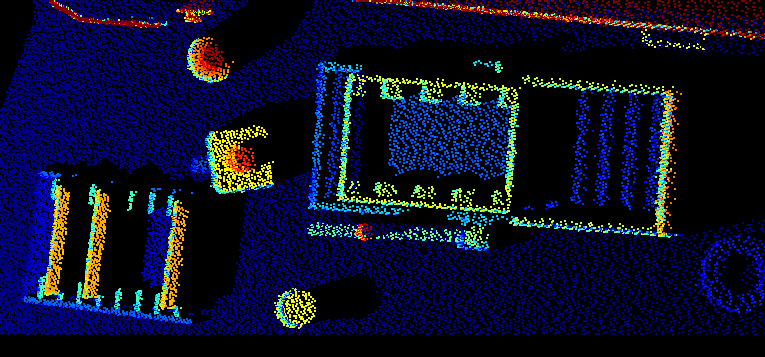

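View pics/otop0.png

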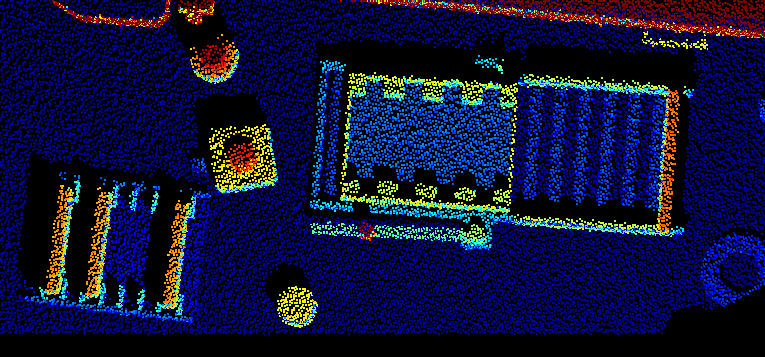

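```bash
cat >> h.py <<'E'
def cloud(tag,names=('side','top')):
    return np.vstack([(lambda W:W[np.isfinite(W).all(1)])(world(n,np.load(f'pics/{n}{tag}.npy')).reshape(-1,3)) for n in names])
def sel(P,x0,x1,y0,y1,z0,z1):
    return P[(P[:,0]>x0)&(P[:,0]<x1)&(P[:,1]>y0)&(P[:,1]<y1)&(P[:,2]>z0)&(P[:,2]<z1)]
def rect(P): return cv2.minAreaRect(P[:,:2].astype(np.float32)*1000)
def px(c,r,s=850): return .72-r/s,.45-c/s
E
python3 - <<'E'
from h import *
for names in(('side',),('top',)):
    C=cloud('0',names);print(names)
    for nm,b in dict(pA=(35,75,175,300),pB=(82,112,180,305),pC=(158,194,190,312)).items():
        xh,yh=px(b[0],b[2]);xl,yl=px(b[1],b[3])
        q=sel(C,xl,xh,yl,yh,.091,.103);print(nm,len(q),rect(q),q.mean(0).round(4))
        c=q[:,:2].mean(0);u=np.linalg.svd(q[:,:2]-c)[2][0];print('  yaw',np.degrees(np.arctan2(u[1],u[0])))
    xh,yh=px(330,65);xl,yl=px(522,218)
    q=sel(C,xl,xh,yl,yh,.074,.086);print('tote',len(q),rect(q),np.median(q[:,2]))
    xh,yh=px(650,80);xl,yl=px(690,245)
    q=sel(C,xl,xh,yl,yh,.09,.11);print('stop',len(q),rect(q),np.median(q[:,2]))
    xh,yh=px(300,210);xl,yl=px(500,255)
    q=sel(C,xl,xh,yl,yh,.056,.066);print('bar',len(q),rect(q),np.median(q[:,2]))
    q=sel(C,xl,xh,yl,yh,.1,.13);print('knob',len(q),rect(q),q.mean(0))
    xh,yh=px(270,280);xl,yl=px(330,335)
    q=sel(C,xl,xh,yl,yh,.07,.09);print('jar',len(q),rect(q))
    xh,yh=px(190,120);xl,yl=px(280,200)
    q=sel(C,xl,xh,yl,yh,.06,.13);print('estop',len(q),rect(q),q[:,2].max())
E
```

```text
('side',)
pA 235 ((436.3653564453125, 382.4518127441406), (16.295427322387695, 126.35826110839844), 83.87248229980469) [0.4366 0.384  0.0931]
  yaw 172.62948432614448
pB 232 ((431.8186340332031, 336.9026794433594), (15.407665252685547, 126.58068084716797), 82.59353637695312) [0.431  0.3379 0.093 ]
  yaw 172.48373299775798
pC 196 ((420.296875, 245.3118896484375), (16.455549240112305, 124.39385986328125), 82.37142944335938) [0.418  0.2465 0.0935]
  yaw 172.24816305107646
tote 454 ((552.5689697265625, -54.14263153076172), (205.1009521484375, 152.18597412109375), 85.8593978881836) 0.0783162400279799
stop 192 ((528.87548828125, -335.79766845703125), (21.822677612304688, 168.79762268066406), 85.31034088134766) 0.09765485930592746
bar 188 ((446.3199768066406, -25.124755859375), (38.94704818725586, 225.05970764160156), 4.1068267822265625) 0.06117983514732672
knob 63 ((447.8900451660156, 22.507896423339844), (18.469810485839844, 17.684904098510742), 8.141335487365723) [0.44721777 0.02440704 0.11618257]
jar 204 ((357.9929504394531, 102.8893051147461), (45.208152770996094, 47.05595397949219), 3
[... 704 characters left out ...]
666748046875), 85.65494537353516) 0.07890604715082997
stop 248 ((530.259033203125, -336.6700439453125), (15.449027061462402, 168.22979736328125), 86.26083374023438) 0.09906703957408997
bar 220 ((447.02325439453125, -25.74121856689453), (36.86152267456055, 218.4355010986328), 3.7479867935180664) 0.0615486543817657
knob 45 ((448.0681457519531, 18.669414520263672), (20.155780792236328, 15.376471519470215), 9.838908195495605) [0.44645952 0.01876535 0.11986457]
jar 190 ((359.73297119140625, 101.46978759765625), (46.47986602783203, 45.39230728149414), 74.03143310546875)
estop 518 ((532.6583251953125, 180.3222198486328), (78.7165298461914, 102.40614318847656), 8.512619972229004) 0.12374578333271115
```

```bash
cat >> h.py <<'E'
def goto(tx,ty,tz,xdir=None):
    """report tool-frame delta to world target"""
    s=ctrl.sense();r=R.from_quat(s['ee_rot']);M=r.as_matrix()
    d=np.array([tx,ty,tz])-s['tool_pos'];print('tcp',s['tool_pos'].round(4),'t',round(s['time'],2),'F',s['force'].round(1),'w',round(s['width'],3))
    print('axes x',M[:,0].round(3),'y',M[:,1].round(3),'z',M[:,2].round(3))
    print('joints',s['joint_pos'].round(2))
    if xdir is not None:
        # spin a about tool y so x aligns (mod pi) with world angle
        cur=np.arctan2(M[1,0],M[0,0]);dd=np.radians(xdir)-cur
        dd=(dd+np.pi/2)%np.pi-np.pi/2
        a=-dd if M[2,1]<0 else dd  # rotation about tool y (down)
        print('spin needed',round(a,4))
        print('delta cm at final yaw',((M@R.from_rotvec([0,a,0]).as_matrix()).T@d*100).round(2))
    print('delta cm',(M.T@d*100).round(2))
E
python3 -c "
from h import *
goto(.437,.382,.25,82.4)"
```

```text
tcp [ 0.2888 -0.5818  0.2473] t 0.1 F [-0.3  0.2  0.1] w 0.997
axes x [ 0.445 -0.896 -0.002] y [-0.001  0.001 -1.   ] z [ 0.896  0.445 -0.   ]
joints [ 1.12  0.32 -0.07  1.45  0.02  1.37 -0.06]
spin needed 0.5935
delta cm at final yaw [-97.5   -0.14   1.94]
delta cm [-79.74  -0.14  56.14]
```

Request:
move_arm(
  slide=[
    [-1.1, -0.5, 3.9],
    [-1.1, -0.5, 3.9],
    [-1.1, -0.5, 3.9],
    [-1.1, -0.5, 3.9],
    [-1.1, -0.5, 3.9],
    [-1.1, -0.5, 3.9],
    [-1.1, -0.5, 3.9],
    [-1.1, -0.5, 3.9],
    [-1.1, -0.5, 3.9],
    [-1.1, -0.5, 3.9],
  ],
  spin=[0, 0, 0, 0, 0, 0, 0, 0, 0, 0],
  hand=3.0,
  grip_force=40,
)

```text
time: 0.93
tool_pos: [0.5904, -0.3087, 0.2981]
ee_rot: [0.601, -0.373, 0.372, -0.601]
force: [0.1, -0.4, -0.1]
width: 0.351
```

Request:
move_arm(
  slide=[
    [-2, 0, 1],
    [-2, 0, 1],
    [-2, 0, 1],
    [-2, 0, 1],
    [-2, 0, 1],
    [-2, 0, 1],
    [-2, 0, 1],
    [0, 0, 0],
    [0, 0, 0],
    [0, 0, 0],
  ],
  spin=[0, 0, 0, 0, 0, 0, 0, -0.12, -0.12, -0.12],
)

```text
time: 1.77
tool_pos: [0.5897, -0.153, 0.2979]
ee_rot: [0.659, -0.257, 0.256, -0.659]
force: [0.3, -1.5, -0.1]
width: 0.35
```

Request:
move_arm(
  slide=[
    [0, 0, 0],
    [0, 0, 0],
    [0, 0, 0],
    [0, 0, 0],
    [0, 0, 0],
    [0, 0, 0],
    [0, 0, 0],
    [0, 0, 0],
    [0, 0, 0],
    [0, 0, 0],
  ],
  spin=[-0.12, -0.12, -0.12, -0.12, -0.12, -0.12, -0.12, -0.12, -0.12, -0.12],
)

```text
time: 2.6
tool_pos: [0.5896, -0.1538, 0.2977]
ee_rot: [-0.689, -0.159, 0.16, 0.689]
force: [-1.0, -0.0, 0.1]
width: 0.353
```

Request:
move_arm(
  slide=[
    [0, 0, 0],
    [0, 0, 0],
    [0, 0, 0],
    [0, 0, 0],
    [0, 0, 0],
    [0, 0, 0],
    [0, 0, 0],
    [0, 0, 0],
    [0, 0, 0],
  ],
  spin=[-0.12, -0.12, -0.12, -0.12, -0.12, -0.12, -0.12, -0.12, 0],
)

```text
time: 3.35
tool_pos: [0.5896, -0.1538, 0.2977]
ee_rot: [-0.538, -0.459, 0.459, 0.538]
force: [-0.8, -0.1, -0.2]
width: 0.348
```

```bash
python3 -c "
from h import *
goto(.437,.382,.25,82.4)"
```

```text
tcp [ 0.5896 -0.1538  0.2977] t 3.35 F [-0.8 -0.1 -0.2] w 0.348
axes x [0.157 0.988 0.   ] y [-0.001  0.    -1.   ] z [-0.988  0.157  0.001]
joints [ 0.73  0.27 -0.64  1.46  0.16  1.46  1.5 ]
spin needed -0.0252
delta cm at final yaw [51.09  4.81 22.21]
delta cm [50.51  4.81 23.49]
```

Request:
move_arm(
  slide=[
    [3.3, 0.5, 1.95],
    [3.3, 0.5, 1.95],
    [3.3, 0.5, 1.95],
    [3.3, 0.5, 1.95],
    [3.3, 0.5, 1.95],
    [3.3, 0.5, 1.95],
    [3.3, 0.5, 1.95],
    [3.3, 0.5, 1.95],
    [3.3, 0.5, 1.95],
    [3.3, 0.5, 1.95],
  ],
  spin=[-0.025, 0, 0, 0, 0, 0, 0, 0, 0, 0],
)

```text
time: 4.18
tool_pos: [0.441, 0.2013, 0.248]
ee_rot: [0.534, 0.464, -0.464, -0.533]
force: [1.0, 0.2, -0.1]
width: 0.346
```

Request:
move_arm(
  slide=[
    [2.0, 1.5, 1.3],
    [2.0, 1.5, 1.3],
    [0, 0, 0],
    [0, 0, 0],
  ],
  spin=[0, 0, 0, 0],
)

```text
time: 4.52
tool_pos: [0.4205, 0.244, 0.2176]
ee_rot: [-0.532, -0.465, 0.466, 0.533]
force: [0.3, 0.0, 0.4]
width: 0.35
```

```bash
python3 -c "
from h import *
goto(.4195,.2446,.086,82.4)
snap('side','side1');snap('top','top1')"
```

```text
tcp [0.4205 0.244  0.2176] t 4.52 F [0.3 0.  0.4] w 0.35
axes x [ 0.135  0.991 -0.001] y [-0.001 -0.001 -1.   ] z [-0.991  0.135  0.001]
joints [ 0.4   0.04 -0.99  1.86  0.03  1.26  0.84]
spin needed -0.0023
delta cm at final yaw [ 0.06 13.16  0.09]
delta cm [ 0.06 13.16  0.09]
```

View pics/side1.png

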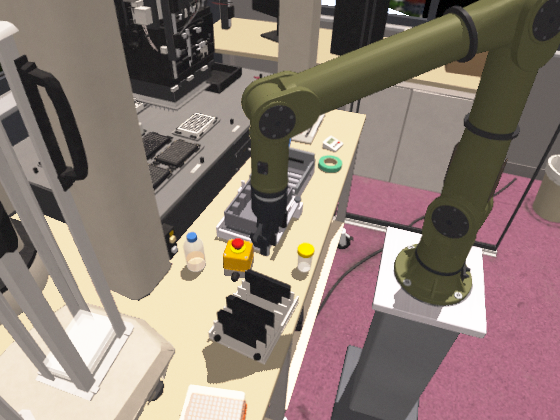

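Request:
move_arm(
  slide=[
    [0, 2.5, 0.1],
    [0, 2.5, 0],
    [0, 2.5, 0],
    [0, 2, 0],
    [0, 1.5, 0],
    [0, 1.2, 0],
    [0, 0.9, 0],
    [0, 0, 0],
  ],
  spin=[0, 0, 0, 0, 0, 0, 0, 0],
)

```text
time: 5.28
tool_pos: [0.4207, 0.242, 0.086]
ee_rot: [-0.533, -0.464, 0.465, 0.534]
force: [-0.8, -0.2, 0.7]
width: 0.351
```

```bash
python3 -c "
from h import *
goto(.4195,.2446,.086,82.4)
snap('side','side2');snap('top','top2')
a=cv2.imread('pics/side2.png');b=cv2.imread('pics/top2.png')
cv2.imwrite('pics/z2.png',np.hstack([cv2.resize(a[210:370,190:330],(500,570),interpolation=2),cv2.resize(b[170:270,135:235],(300,570)[:1]*2,interpolation=2) if 0 else cv2.resize(b[160:274,130:190+0],(300,570),interpolation=2)]))"
```

```text
tcp [0.4207 0.242  0.086 ] t 5.28 F [-0.8 -0.2  0.7] w 0.351
axes x [ 0.137  0.991 -0.001] y [-0.002 -0.001 -1.   ] z [-0.991  0.137  0.002]
joints [ 0.31  0.24 -0.96  2.01  0.23  1.01  0.67]
spin needed -0.0052
delta cm at final yaw [ 0.24 -0.    0.15]
delta cm [ 0.24 -0.    0.15]
```

View pics/z2.png

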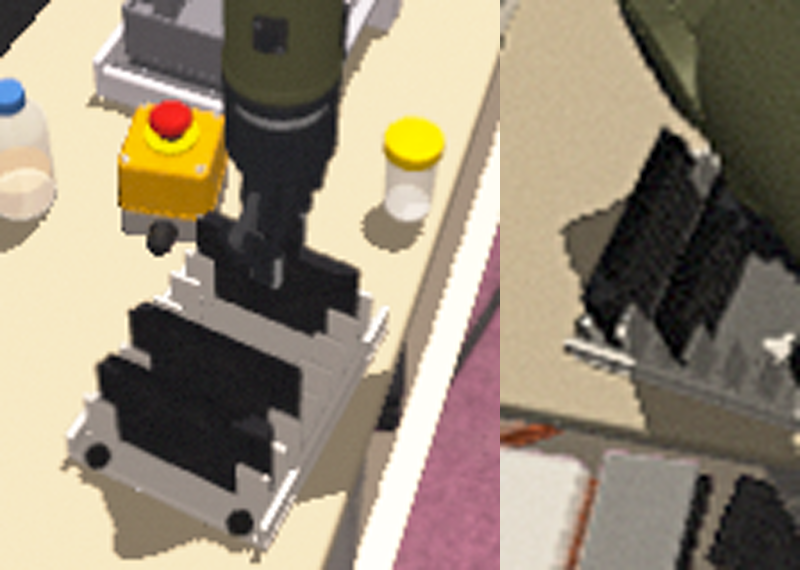

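Request:
move_arm(
  slide=[
    [0.2, 0, 0.1],
    [0, 0, 0],
  ],
  spin=[0, 0],
)

```text
time: 5.55
tool_pos: [0.4208, 0.2461, 0.0883]
ee_rot: [0.533, 0.466, -0.464, -0.532]
force: [-0.2, 0.3, -0.4]
width: 0.348
```

Request:
move_arm(
  slide=[
    [0, 0, 0],
    [0, 0, 0],
    [0, 0, 0],
    [0, 0, 0],
    [0, 0, 0],
    [0, 0, 0],
  ],
  spin=[0, 0, 0, 0, 0, 0],
  hand=0.8,
  grip_force=40,
)

```text
time: 6.05
tool_pos: [0.4207, 0.2456, 0.088]
ee_rot: [0.533, 0.465, -0.465, -0.533]
force: [-1.1, -1.5, 5.9]
width: 0.162
```

Request:
move_arm(
  slide=[
    [0, -0.3, 0],
    [0, -0.7, 0],
    [0, -1, 0],
    [0, -1, 0],
    [0, 0, 0],
  ],
  spin=[0, 0, 0, 0, 0],
)

```text
time: 6.47
tool_pos: [0.4215, 0.2462, 0.1197]
ee_rot: [0.533, 0.466, -0.464, -0.532]
force: [0.5, 0.1, 0.1]
width: 0.16
```

Request:
move_arm(
  slide=[
    [0, -2.5, 0],
    [0, -3, 0],
    [0, -3, 0],
    [0, -3, 0],
    [0, -3, 0],
    [0, -0.5, 0],
    [0, 0, 0],
  ],
  spin=[0, 0, 0, 0, 0, 0, 0],
)

```text
time: 7.05
tool_pos: [0.4213, 0.246, 0.2696]
ee_rot: [0.534, 0.466, -0.463, -0.532]
force: [-0.2, 0.5, -1.6]
width: 0.157
```

```bash
cat >> h.py <<'E'
from scipy.optimize import least_squares
def totefit(tag,c0=(.5516,-.056),yaw=-4.3,ztop=.080):
    """fit tote rectangle rim outline: tote x axis at yaw deg"""
    for names in (('side',),('top',),('side','top')):
        C=cloud(tag,names)
        C=C[(C[:,2]>ztop-.006)&(C[:,2]<ztop+.006)]
        def loc(p,Q):
            a=p[2];return (Q[:,:2]-p[:2])@np.array([[np.cos(a),-np.sin(a)],[np.sin(a),np.cos(a)]])
        p=np.array([*c0,np.radians(yaw)])
        # rim centreline rectangle 144 x 196
        def dist(p,Q):
            L=np.abs(loc(p,Q))-np.array([.072,.098])
            ins=np.maximum(L[:,0],L[:,1]);out=np.linalg.norm(np.maximum(L,0),axis=1)
            return np.where(ins<0,ins,out)
        for tol in (.03,.015,.008,.006):
            L=np.abs(loc(p,C));Q=C[(np.abs(dist(p,C))<tol)]
            # drop interior (ribs): keep near x walls only if |d| small
            p=least_squares(dist,p,args=(Q,),loss='soft_l1',f_scale=.002).x
        print(names,len(Q),p[:2].round(4),'yaw',np.degrees(p[2]).round(2),'rms',np.sqrt(np.mean(dist(p,Q)**2)).round(4))
    return p
def slot(p,k):
    a=p[2];return p[:2]+k*np.array([-np.sin(a),np.cos(a)])
E
python3 - <<'E'
from h import *
p=totefit('0')
snap('side','side3');snap('top','top3')
p=totefit('3');print(slot(p,-.069))
goto(*slot(p,-.069),.25,85.7)
E
```

```text
('side',) 375 [ 0.551  -0.0536] yaw -4.16 rms 0.0021
('top',) 377 [ 0.5523 -0.0548] yaw -3.94 rms 0.0023
('side', 'top') 748 [ 0.5518 -0.0541] yaw -4.0 rms 0.0022
('side',) 188 [ 0.5505 -0.0536] yaw -3.98 rms 0.002
('top',) 380 [ 0.5522 -0.0548] yaw -4.01 rms 0.0023
('side', 'top') 568 [ 0.5515 -0.0544] yaw -4.08 rms 0.0023
[ 0.54664423 -0.12324416]
tcp [0.4198 0.245  0.2665] t 7.15 F [ 0.1 -0.3 -1.2] w 0.161
axes x [ 0.136  0.991 -0.001] y [-0.    -0.001 -1.   ] z [-0.991  0.136  0.   ]
joints [ 0.43 -0.01 -0.99  1.79 -0.01  1.36  0.87]
spin needed -0.0609
delta cm at final yaw [-35.77   1.68 -15.41]
delta cm [-34.77   1.68 -17.56]
```

View pics/side3.png

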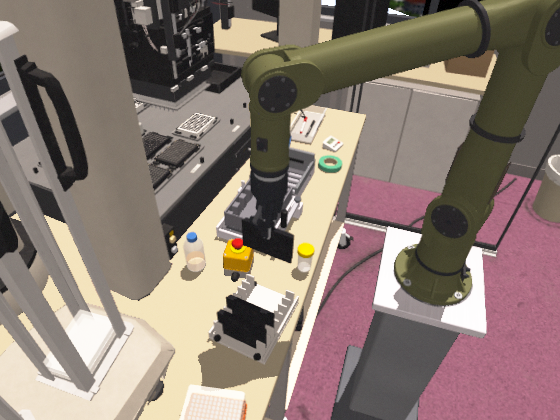

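View pics/top3.png

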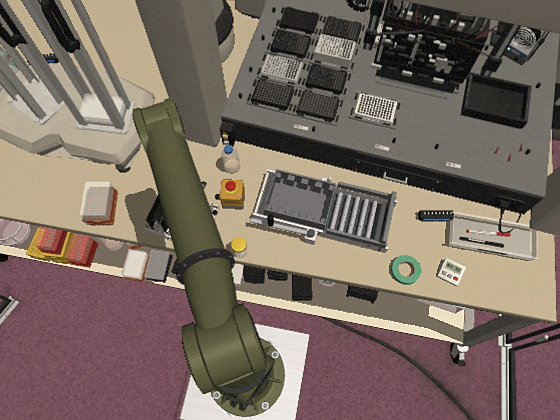

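Request:
move_arm(
  slide=[
    [-3.57, 0, -1.54],
    [-3.57, 0, -1.54],
    [-3.57, 0, -1.54],
    [-3.57, 0, -1.54],
    [-3.57, 0, -1.54],
    [-3.57, 0, -1.54],
    [-3.57, 0, -1.54],
    [-3.57, 0, -1.54],
    [-3.57, 0, -1.54],
    [-3.57, 0, -1.54],
  ],
  spin=[-0.06, 0, 0, 0, 0, 0, 0, 0, 0, 0],
)

```text
time: 7.98
tool_pos: [0.5438, -0.1246, 0.2648]
ee_rot: [-0.517, -0.48, 0.482, 0.52]
force: [0.2, 0.7, -1.1]
width: 0.161
```

Request:
move_arm(
  slide=[
    [0, 1.5, 0],
    [0, 1.5, 0],
    [0, 1.5, 0],
    [0, 0, 0],
    [0, 0, 0],
  ],
  spin=[0, 0, 0, 0, 0],
)

```text
time: 8.4
tool_pos: [0.5431, -0.1226, 0.22]
ee_rot: [-0.517, -0.48, 0.482, 0.52]
force: [1.0, 0.4, 0.8]
width: 0.161
```

```bash
python3 - <<'E'
from h import *
goto(.5467,-.1233,.108,85.95)
snap('side','side4');snap('top','top4')
totefit('4')
E
```

```text
tcp [ 0.5431 -0.1226  0.22  ] t 8.4 F [1.  0.4 0.8] w 0.161
axes x [0.075 0.997 0.001] y [-0.004  0.002 -1.   ] z [-0.997  0.075  0.005]
joints [ 0.74  0.19 -0.64  1.7   0.12  1.29  1.58]
spin needed -0.0047
delta cm at final yaw [-0.06 11.2  -0.42]
delta cm [-0.06 11.2  -0.42]
('side',) 371 [ 0.5506 -0.0538] yaw -4.14 rms 0.0021
('top',) 155 [ 0.5521 -0.0554] yaw -4.02 rms 0.0022
('side', 'top') 523 [ 0.5509 -0.0543] yaw -4.35 rms 0.0022
```

View pics/side4.png

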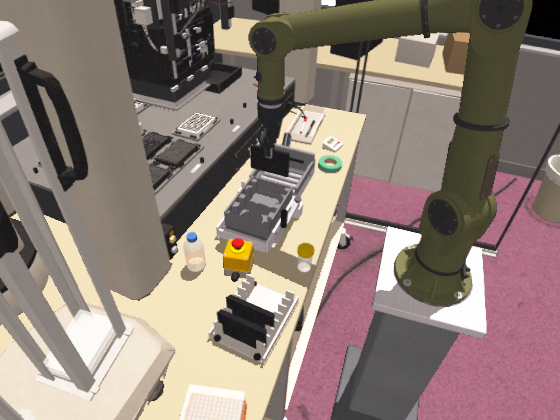

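Request:
move_arm(
  slide=[
    [-0.05, 1.5, -0.2],
    [0, 1.5, -0.2],
    [0, 1.5, 0],
    [0, 0.8, 0],
    [0, 0, 0],
    [0, 0, 0],
  ],
  spin=[0, 0, 0, 0, 0, 0],
)

```text
time: 9.0
tool_pos: [0.5486, -0.1237, 0.1698]
ee_rot: [0.519, 0.481, -0.481, -0.518]
force: [-0.2, 0.8, 0.6]
width: 0.16
```

```bash
python3 - <<'E'
from h import *
goto(.5467,-.1233,.108,85.95)
p,d=snap('side','side5');snap('top','top5')
C=cloud('5',('side',)); 
for z0,z1 in((.095,.125),(.125,.15),(.15,.18)):
  q=sel(C,.46,.64,-.16,-.09,z0,z1);print(len(q),rect(q) if len(q)>3 else '')
  q=q[(abs(q[:,0]-.5467)>.03)]
  if len(q)>5:print('face y',np.median(q[:,1]+(q[:,0]-.5467)*.0713), q[:,0].min(),q[:,0].max())
a=cv2.imread('pics/side5.png');cv2.imwrite('pics/z5.png',cv2.resize(a[130:270,200:340],(700,600),interpolation=2))
E
```

```text
tcp [ 0.5486 -0.1237  0.1698] t 9.0 F [-0.2  0.8  0.6] w 0.16
axes x [ 0.075  0.997 -0.   ] y [ 0. -0. -1.] z [-0.997  0.075 -0.   ]
joints [ 0.73  0.24 -0.63  1.76  0.15  1.19  1.55]
spin needed -0.0048
delta cm at final yaw [0.03 6.18 0.2 ]
delta cm [0.03 6.18 0.2 ]
275 ((549.1709594726562, -117.34510803222656), (126.89530181884766, 18.02680206298828), 0.6980018615722656)
face y -0.11735554176293216 0.4856182241278889 0.612708773059387
232 ((548.2199096679688, -117.42609405517578), (10.094823837280273, 129.8201141357422), 85.52027893066406)
face y -0.11700171941126825 0.48370637297866215 0.6126920236919648
326 ((547.8828735351562, -118.36196899414062), (126.89122009277344, 36.7596435546875), 0.9714680314064026)
face y -0.11708098667255497 0.48424870534226905 0.6114197792261166
```

View pics/z5.png

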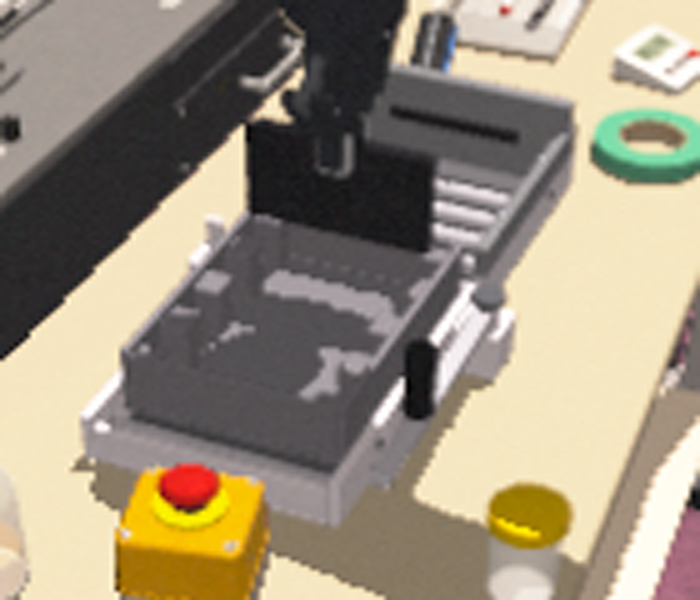

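Request:
move_arm(
  slide=[
    [0.1, 1.0, 0.2],
    [0, 1.2, 0],
    [0, 1.2, 0],
    [0, 1.2, 0],
    [0, 0, 0],
  ],
  spin=[0, 0, 0, 0, 0],
)

```text
time: 9.52
tool_pos: [0.5442, -0.1223, 0.1197]
ee_rot: [-0.517, -0.48, 0.482, 0.52]
force: [-0.4, 0.9, 0.2]
width: 0.162
```

Request:
move_arm(
  slide=[
    [0, 0.6, 0],
    [0, 0.5, 0],
    [0, 0.4, 0],
    [0, 0, 0],
  ],
  spin=[0, 0, 0, 0],
)

```text
time: 9.85
tool_pos: [0.5461, -0.1225, 0.1075]
ee_rot: [-0.518, -0.481, 0.481, 0.519]
force: [0.0, -0.9, -1.3]
width: 0.16
```

Request:
move_arm(
  slide=[
    [0, 0.15, 0],
    [0, 0, 0],
  ],
  spin=[0, 0],
)

```text
time: 10.02
tool_pos: [0.5466, -0.1226, 0.1069]
ee_rot: [0.519, 0.481, -0.481, -0.518]
force: [-0.1, -0.4, -0.3]
width: 0.159
```

Request:
move_arm(
  slide=[
    [0, 0, 0],
    [0, 0, 0],
    [0, 0, 0],
    [0, 0, 0],
    [0, 0, 0],
  ],
  spin=[0, 0, 0, 0, 0],
  hand=3.0,
)

```text
time: 10.43
tool_pos: [0.5466, -0.1227, 0.107]
ee_rot: [0.519, 0.481, -0.481, -0.518]
force: [-0.6, -0.5, 0.4]
width: 0.347
```

Request:
move_arm(
  slide=[
    [0, -0.5, 0],
    [0, -1, 0],
    [0, -2, 0],
    [0, -3, 0],
    [0, -3, 0],
    [0, -3, 0],
    [0, -1.5, 0],
    [0, 0, 0],
  ],
  spin=[0, 0, 0, 0, 0, 0, 0, 0],
)

```text
time: 11.1
tool_pos: [0.549, -0.1227, 0.2524]
ee_rot: [0.521, 0.482, -0.479, -0.516]
force: [0.8, -0.2, 0.5]
width: 0.351
```

```bash
python3 - <<'E'
from h import *
goto(.432,.3355,.25,82.4)
p,d=snap('side','side6');snap('top','top6')
totefit('6')
a=cv2.imread('pics/side6.png');cv2.imwrite('pics/z6.png',cv2.resize(a[130:370,180:340],(530,600),interpolation=2)[:, :])
E
```

```text
tcp [ 0.549  -0.1227  0.2524] t 11.1 F [ 0.8 -0.2  0.5] w 0.351
axes x [ 0.076  0.997 -0.002] y [ 0.008 -0.003 -1.   ] z [-0.997  0.076 -0.009]
joints [ 0.75  0.17 -0.64  1.66  0.11  1.34  1.58]
spin needed 0.057
delta cm at final yaw [4.387e+01 1.000e-02 1.765e+01]
delta cm [4.480e+01 1.000e-02 1.512e+01]
('side',) 298 [ 0.5508 -0.0536] yaw -4.16 rms 0.002
('top',) 141 [ 0.5518 -0.0553] yaw -4.54 rms 0.0021
('side', 'top') 441 [ 0.551  -0.0542] yaw -4.43 rms 0.0022
```

View pics/z6.png

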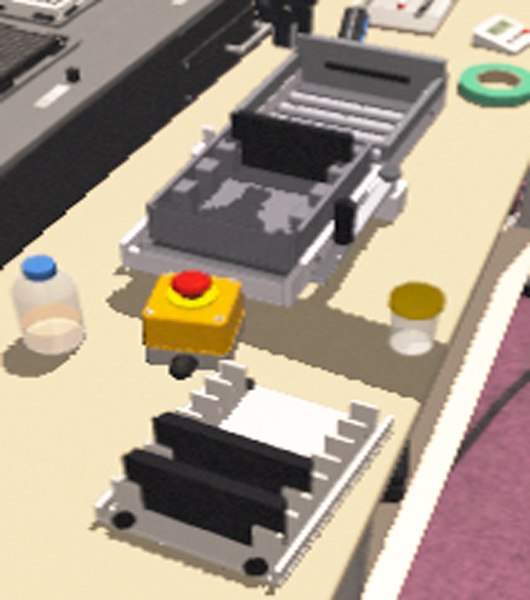

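Request:
move_arm(
  slide=[
    [3.65, 0, 1.47],
    [3.65, 0, 1.47],
    [3.65, 0, 1.47],
    [3.65, 0, 1.47],
    [3.65, 0, 1.47],
    [3.65, 0, 1.47],
    [3.65, 0, 1.47],
    [3.65, 0, 1.47],
    [3.65, 0, 1.47],
    [3.65, 0, 1.47],
  ],
  spin=[0.06, 0, 0, 0, 0, 0, 0, 0, 0, 0],
)

```text
time: 12.03
tool_pos: [0.4464, 0.2593, 0.2456]
ee_rot: [0.533, 0.464, -0.466, -0.533]
force: [0.6, 0.8, 0.8]
width: 0.351
```

Request:
move_arm(
  slide=[
    [3.65, 0, 1.47],
    [3.65, 0, 1.47],
    [0, 2.5, 0],
    [0, 2.5, 0],
    [0, 2.5, 0],
    [0, 2.5, 0],
    [0, 1.5, 0],
    [0, 0, 0],
    [0, 0, 0],
  ],
  spin=[0, 0, 0, 0, 0, 0, 0, 0, 0],
)

```text
time: 12.78
tool_pos: [0.4276, 0.3339, 0.1304]
ee_rot: [-0.532, -0.464, 0.466, 0.533]
force: [0.1, 0.0, 0.1]
width: 0.355
```

```bash
python3 - <<'E'
from h import *
goto(.432,.3355,.088,82.4)
E
```

```text
tcp [0.4276 0.3339 0.1304] t 12.78 F [0.1 0.  0.1] w 0.355
axes x [ 0.135  0.991 -0.002] y [-0.003 -0.001 -1.   ] z [-0.991  0.135  0.003]
joints [ 0.13  0.33 -0.97  1.83  0.29  1.14  0.49]
spin needed -0.0026
delta cm at final yaw [ 0.22  4.24 -0.43]
delta cm [ 0.22  4.24 -0.43]
```

Request:
move_arm(
  slide=[
    [0.2, 0.8, -0.4],
    [0, 1.2, 0],
    [0, 1.2, 0],
    [0, 1, 0],
    [0, 0, 0],
  ],
  spin=[0, 0, 0, 0, 0],
)

```text
time: 13.2
tool_pos: [0.4317, 0.3348, 0.0872]
ee_rot: [-0.533, -0.463, 0.466, 0.533]
force: [-0.2, -0.2, -0.4]
width: 0.348
```

```bash
python3 - <<'E'
from h import *
goto(.432,.3355,.088,82.4)
snap('side','side7')
a=cv2.imread('pics/side7.png');cv2.imwrite('pics/z7.png',cv2.resize(a[230:370,190:310],(514,600),interpolation=2)[:, :])
E
```

```text
tcp [0.4317 0.3348 0.0872] t 13.2 F [-0.2 -0.2 -0.4] w 0.348
axes x [ 0.135  0.991 -0.003] y [-0.004 -0.002 -1.   ] z [-0.991  0.135  0.003]
joints [ 0.09  0.39 -0.93  1.86  0.36  1.07  0.45]
spin needed -0.0031
delta cm at final yaw [ 0.08 -0.08 -0.02]
delta cm [ 0.08 -0.08 -0.02]
```

View pics/z7.png

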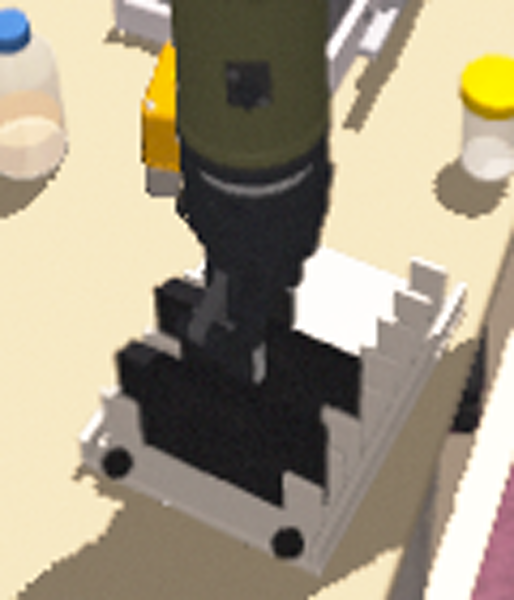

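Request:
move_arm(
  slide=[
    [0.1, 0, 0],
    [0, 0, 0],
    [0, 0, 0],
    [0, 0, 0],
    [0, 0, 0],
    [0, 0, 0],
    [0, 0, 0],
  ],
  spin=[0, 0, 0, 0, 0, 0, 0],
  hand=0.8,
)

```text
time: 13.83
tool_pos: [0.4332, 0.337, 0.0899]
ee_rot: [0.533, 0.465, -0.465, -0.533]
force: [0.6, 0.1, -0.6]
width: 0.161
```

Request:
move_arm(
  slide=[
    [0, -0.3, 0],
    [0, -0.7, 0],
    [0, -1, 0],
    [0, -2, 0],
    [0, -3, 0],
    [0, -3, 0],
    [0, -3, 0],
    [0, -3, 0],
    [0, -1.5, 0],
    [0, 0, 0],
  ],
  spin=[0, 0, 0, 0, 0, 0, 0, 0, 0, 0],
)

```text
time: 14.67
tool_pos: [0.4344, 0.339, 0.2699]
ee_rot: [0.533, 0.468, -0.462, -0.532]
force: [0.2, 0.5, -1.1]
width: 0.165
```

```bash
python3 - <<'E'
from h import *
p,d=snap('side','side8');snap('top','top8')
p=totefit('8');q=slot([.5513,-.0544,np.radians(-4.05)],-.023);print(q)
goto(*q,.25,85.95)
E
```

```text
('side',) 127 [ 0.5516 -0.053 ] yaw -4.14 rms 0.002
('top',) 377 [ 0.5523 -0.0546] yaw -4.25 rms 0.0023
('side', 'top') 504 [ 0.5521 -0.0543] yaw -4.21 rms 0.0023
[ 0.54967558 -0.07734256]
tcp [0.4332 0.3372 0.2656] t 14.77 F [ 0.1 -0.  -1.6] w 0.158
axes x [0.135 0.991 0.   ] y [ 0.002  0.    -1.   ] z [-0.991  0.135 -0.002]
joints [ 0.19  0.21 -1.02  1.65  0.18  1.38  0.59]
spin needed -0.065
delta cm at final yaw [-40.53   1.57 -14.55]
delta cm [-39.5    1.57 -17.15]
```

View pics/side8.png

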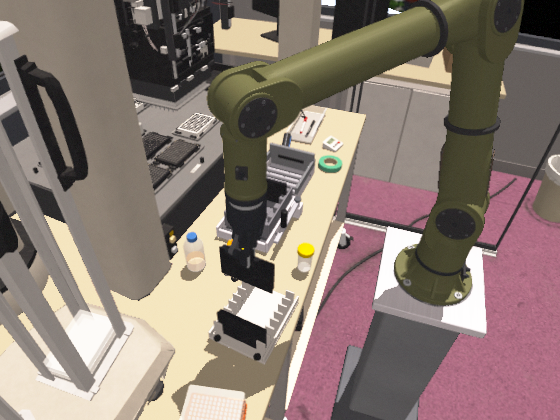

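Request:
move_arm(
  slide=[
    [-3.68, 0, -1.32],
    [-3.68, 0, -1.32],
    [-3.68, 0, -1.32],
    [-3.68, 0, -1.32],
    [-3.68, 0, -1.32],
    [-3.68, 0, -1.32],
    [-3.68, 0, -1.32],
    [-3.68, 0, -1.32],
    [-3.68, 0, -1.32],
    [-3.68, 0, -1.32],
  ],
  spin=[-0.06, 0, 0, 0, 0, 0, 0, 0, 0, 0],
)

```text
time: 15.6
tool_pos: [0.5338, -0.0425, 0.2633]
ee_rot: [-0.518, -0.48, 0.481, 0.519]
force: [1.1, 1.1, -0.8]
width: 0.158
```

Request:
move_arm(
  slide=[
    [-3.7, 0, -1.4],
    [0, 2, 0],
    [0, 2, 0],
    [0, 2, 0],
    [0, 2, 0],
    [0, 1.5, 0],
    [0, 0, 0],
    [0, 0, 0],
  ],
  spin=[0, 0, 0, 0, 0, 0, 0, 0],
)

```text
time: 16.27
tool_pos: [0.5444, -0.0782, 0.1681]
ee_rot: [-0.517, -0.48, 0.481, 0.52]
force: [-0.0, 0.5, 0.1]
width: 0.159
```

```bash
cat >> h.py <<'E'
def held(tag,yc):
    C=cloud(tag,('side',))
    for z0,z1 in((.098,.125),(.125,.15)):
        q=sel(C,.46,.64,yc-.03,yc+.03,z0,z1);q=q[(abs(q[:,0]-.5467)>.03)]
        if len(q)>5:print('plate centre y at x=.5497 (side)',np.median(q[:,1]+(q[:,0]-.5497)*.0713)-.007,'x',(q[:,0].min()+q[:,0].max())/2,len(q))
E
python3 - <<'E'
from h import *
snap('side','side9')
goto(.5497,-.0773,.108,85.95);held('9',-.0773)
E
```

```text
tcp [ 0.5454 -0.0782  0.1695] t 16.32 F [ 0.4 -0.3  0.6] w 0.157
axes x [0.075 0.997 0.   ] y [-0.001  0.    -1.   ] z [-0.997  0.075  0.001]
joints [ 0.72  0.23 -0.71  1.78  0.16  1.19  1.46]
spin needed -0.0049
delta cm at final yaw [ 0.12  6.15 -0.43]
delta cm [ 0.12  6.15 -0.43]
plate centre y at x=.5497 (side) -0.07895159112953855 x 0.5449476581028817 149
plate centre y at x=.5497 (side) -0.0788414310321112 x 0.544526186135633 132
```

Request:
move_arm(
  slide=[
    [0.2, 0.8, -0.45],
    [0, 1.2, 0],
    [0, 1.2, 0],
    [0, 1.2, 0],
    [0, 0, 0],
  ],
  spin=[0, 0, 0, 0, 0],
)

```text
time: 16.73
tool_pos: [0.5482, -0.0766, 0.1224]
ee_rot: [-0.517, -0.48, 0.482, 0.52]
force: [-0.3, -0.2, -1.2]
width: 0.162
```

Request:
move_arm(
  slide=[
    [0, 0.7, 0],
    [0, 0.6, 0],
    [0, 0.4, 0],
    [0, 0, 0],
  ],
  spin=[0, 0, 0, 0],
)

```text
time: 17.07
tool_pos: [0.5504, -0.0769, 0.1084]
ee_rot: [-0.519, -0.481, 0.481, 0.519]
force: [-0.4, 0.4, 0.2]
width: 0.158
```

Request:
move_arm(
  slide=[
    [0, 0.2, 0],
    [0, 0, 0],
  ],
  spin=[0, 0],
)

```text
time: 17.23
tool_pos: [0.5509, -0.0768, 0.1078]
ee_rot: [0.519, 0.481, -0.481, -0.518]
force: [-2.1, 0.1, 3.2]
width: 0.155
```

Request:
move_arm(
  slide=[
    [0, 0, 0],
    [0, 0, 0],
    [0, 0, 0],
    [0, 0, 0],
    [0, 0, 0],
  ],
  spin=[0, 0, 0, 0, 0],
  hand=3.0,
)

```text
time: 17.65
tool_pos: [0.5504, -0.0768, 0.1067]
ee_rot: [0.519, 0.481, -0.481, -0.519]
force: [0.4, -0.0, -0.0]
width: 0.353
```

Request:
move_arm(
  slide=[
    [0, -0.5, 0],
    [0, -1, 0],
    [0, -2, 0],
    [0, -3, 0],
    [0, -3, 0],
    [0, -3, 0],
    [0, -1.5, 0],
    [0, 0, 0],
  ],
  spin=[0, 0, 0, 0, 0, 0, 0, 0],
)

```text
time: 18.32
tool_pos: [0.5529, -0.0766, 0.2523]
ee_rot: [0.521, 0.482, -0.479, -0.516]
force: [0.4, -1.1, 0.3]
width: 0.354
```

```bash
python3 - <<'E'
from h import *
p,d=snap('side','side10');snap('top','top10')
totefit('10')
C=cloud('10')
q=sel(C,.35,.52,.35,.41,.09,.104);print(rect(q),q.mean(0))
goto(.4375,.382,.25,82.4)
a=cv2.imread('pics/side10.png');cv2.imwrite('pics/z10.png',cv2.resize(a[130:370,180:340],(530,600),interpolation=2)[:, :])
E
```

```text
('side',) 275 [ 0.551  -0.0537] yaw -4.08 rms 0.002
('top',) 179 [ 0.5533 -0.0549] yaw -4.12 rms 0.0021
('side', 'top') 454 [ 0.5515 -0.0543] yaw -4.07 rms 0.0021
((436.6986999511719, 381.3269958496094), (18.856016159057617, 128.25433349609375), 83.29623413085938) [0.43575809 0.3825947  0.09351448]
tcp [ 0.5507 -0.0767  0.2478] t 18.42 F [-0.4 -0.4 -0.6] w 0.349
axes x [ 0.076  0.997 -0.001] y [ 0.002 -0.001 -1.   ] z [-0.997  0.076 -0.002]
joints [ 0.73  0.18 -0.72  1.67  0.12  1.34  1.49]
spin needed 0.0569
delta cm at final yaw [43.97 -0.28 17.28]
delta cm [44.88 -0.28 14.75]
```

View pics/z10.png

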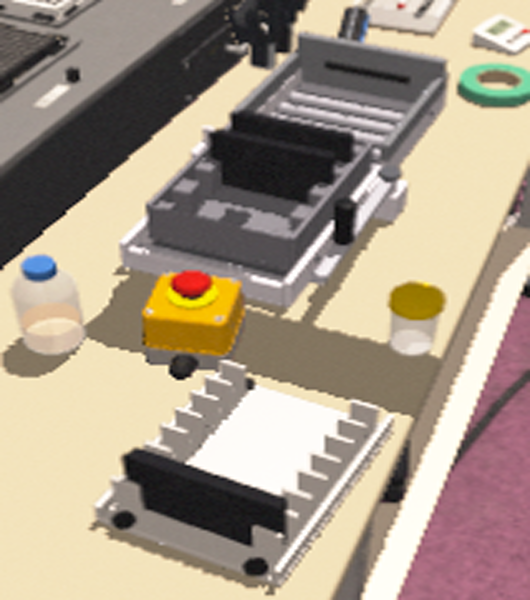

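Request:
move_arm(
  slide=[
    [3.65, 0, 1.43],
    [3.65, 0, 1.43],
    [3.65, 0, 1.43],
    [3.65, 0, 1.43],
    [3.65, 0, 1.43],
    [3.65, 0, 1.43],
    [3.65, 0, 1.43],
    [3.65, 0, 1.43],
    [3.65, 0, 1.43],
    [3.65, 0, 1.43],
  ],
  spin=[0.06, 0, 0, 0, 0, 0, 0, 0, 0, 0],
)

```text
time: 19.25
tool_pos: [0.4545, 0.3046, 0.2456]
ee_rot: [0.533, 0.464, -0.466, -0.533]
force: [0.3, 0.5, -0.1]
width: 0.357
```

Request:
move_arm(
  slide=[
    [3.7, 0, 1.5],
    [3.7, 0, 1.2],
    [0, 2.5, 0],
    [0, 2.5, 0],
    [0, 2.5, 0],
    [0, 2.5, 0],
    [0, 1.5, 0],
    [0, 0, 0],
    [0, 0, 0],
  ],
  spin=[0, 0, 0, 0, 0, 0, 0, 0, 0],
)

```text
time: 20.0
tool_pos: [0.4381, 0.3798, 0.1303]
ee_rot: [-0.532, -0.464, 0.466, 0.533]
force: [-0.7, 0.6, 0.3]
width: 0.354
```

```bash
python3 - <<'E'
from h import *
goto(.4375,.382,.088,82.4)
E
```

```text
tcp [0.4381 0.3798 0.1303] t 20.0 F [-0.7  0.6  0.3] w 0.354
axes x [ 0.135  0.991 -0.002] y [-0.003 -0.002 -1.   ] z [-0.991  0.135  0.003]
joints [ 0.02  0.42 -0.95  1.74  0.37  1.17  0.4 ]
spin needed -0.0026
delta cm at final yaw [0.22 4.23 0.07]
delta cm [0.22 4.23 0.08]
```

Request:
move_arm(
  slide=[
    [0.25, 0.8, 0],
    [0, 1.2, 0],
    [0, 1.2, 0],
    [0, 1, 0],
    [0, 0, 0],
  ],
  spin=[0, 0, 0, 0, 0],
)

```text
time: 20.42
tool_pos: [0.4383, 0.3816, 0.087]
ee_rot: [-0.533, -0.463, 0.466, 0.533]
force: [-0.2, -0.8, -0.2]
width: 0.354
```

Request:
move_arm(
  slide=[
    [0, 0, 0],
    [0, 0, 0],
    [0, 0, 0],
    [0, 0, 0],
    [0, 0, 0],
    [0, 0, 0],
  ],
  spin=[0, 0, 0, 0, 0, 0],
  hand=0.8,
)

```text
time: 20.92
tool_pos: [0.4396, 0.383, 0.09]
ee_rot: [0.533, 0.465, -0.465, -0.533]
force: [-1.3, -1.1, 0.7]
width: 0.155
```

Request:
move_arm(
  slide=[
    [0, -0.3, 0],
    [0, -0.7, 0],
    [0, -1, 0],
    [0, -2, 0],
    [0, -3, 0],
    [0, -3, 0],
    [0, -3, 0],
    [0, -3, 0],
    [0, -1.5, 0],
    [0, 0, 0],
  ],
  spin=[0, 0, 0, 0, 0, 0, 0, 0, 0, 0],
)

```text
time: 21.75
tool_pos: [0.4405, 0.3853, 0.2702]
ee_rot: [0.533, 0.468, -0.462, -0.532]
force: [0.6, 1.4, -1.2]
width: 0.162
```

```bash
python3 - <<'E'
from h import *
p,d=snap('side','side11');snap('top','top11')
p=totefit('11');q=slot([.5513,-.0544,np.radians(-4.05)],.023);print(q)
goto(*q,.25,85.95)
E
```

```text
('side',) 149 [ 0.5514 -0.0539] yaw -4.19 rms 0.002
('top',) 367 [ 0.5524 -0.0549] yaw -3.93 rms 0.0022
('side', 'top') 520 [ 0.5521 -0.0547] yaw -4.06 rms 0.0022
[ 0.55292442 -0.03145744]
tcp [0.4395 0.3834 0.2657] t 21.85 F [ 0.3  0.4 -0.8] w 0.161
axes x [0.135 0.991 0.001] y [ 0.002  0.001 -1.   ] z [-0.991  0.135 -0.002]
joints [ 0.07  0.31 -1.01  1.57  0.27  1.41  0.47]
spin needed -0.065
delta cm at final yaw [-40.58   1.56 -14.24]
delta cm [-39.57   1.56 -16.85]
```

View pics/side11.png

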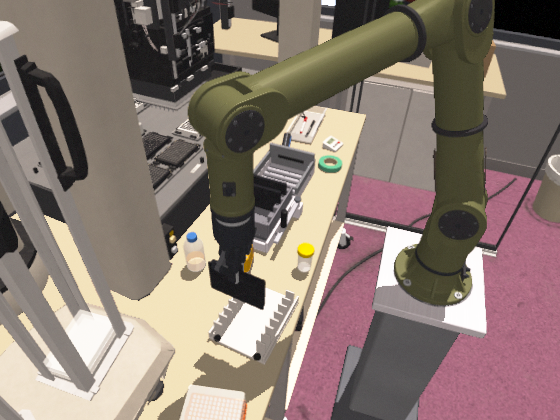

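Request:
move_arm(
  slide=[
    [-3.68, 0, -1.32],
    [-3.68, 0, -1.32],
    [-3.68, 0, -1.32],
    [-3.68, 0, -1.32],
    [-3.68, 0, -1.32],
    [-3.68, 0, -1.32],
    [-3.68, 0, -1.32],
    [-3.68, 0, -1.32],
    [-3.68, 0, -1.32],
    [-3.68, 0, -1.32],
  ],
  spin=[-0.06, 0, 0, 0, 0, 0, 0, 0, 0, 0],
)

```text
time: 22.68
tool_pos: [0.5401, 0.0034, 0.2634]
ee_rot: [-0.518, -0.48, 0.481, 0.519]
force: [-0.9, 0.3, 0.1]
width: 0.158
```

Request:
move_arm(
  slide=[
    [-3.6, 0, -1.5],
    [0, 2, 0],
    [0, 2, 0],
    [0, 2, 0],
    [0, 2, 0],
    [0, 1.5, 0],
    [0, 0, 0],
    [0, 0, 0],
  ],
  spin=[0, 0, 0, 0, 0, 0, 0, 0],
)

```text
time: 23.35
tool_pos: [0.5518, -0.0314, 0.1682]
ee_rot: [-0.517, -0.48, 0.482, 0.52]
force: [0.0, -0.0, -0.3]
width: 0.157
```

```bash
python3 - <<'E'
from h import *
snap('side','side12')
goto(.5529,-.0315,.108,85.95);held('12',-.0315);totefit('12')
E
```

```text
tcp [ 0.5528 -0.0313  0.1695] t 23.4 F [ 0.3 -0.4 -0.4] w 0.156
axes x [0.075 0.997 0.   ] y [-0.001  0.    -1.   ] z [-0.997  0.075  0.001]
joints [ 0.7   0.25 -0.79  1.77  0.19  1.2   1.35]
spin needed -0.0048
delta cm at final yaw [-0.02  6.15 -0.01]
delta cm [-0.02  6.15 -0.01]
plate centre y at x=.5497 (side) -0.031375472070425375 x 0.548903147005644 142
plate centre y at x=.5497 (side) -0.03139222371630164 x 0.5486344469432166 136
('side',) 259 [ 0.551  -0.0536] yaw -4.14 rms 0.002Traceback (most recent call last):
  File "<stdin>", line 3, in <module>
  File "h.py", line 54, in totefit
    C=cloud(tag,names)
  File "h.py", line 31, in cloud
    return np.vstack([(lambda W:W[np.isfinite(W).all(1)])(world(n,np.load(f'pics/{n}{tag}.npy')).reshape(-1,3)) for n in names])
                                                                  ~~~~~~~^^^^^^^^^^^^^^^^^^^^^^
    fid = stack.enter_context(open(os.fspath(file), "rb"))
                              ~~~~^^^^^^^^^^^^^^^^^^^^^^^
FileNotFoundError: [Errno 2] No such file or directory: 'pics/top12.npy'
```

Request:
move_arm(
  slide=[
    [0.05, 0.8, -0.3],
    [0, 1.2, 0],
    [0, 1.2, 0],
    [0, 1.2, 0],
    [0, 0, 0],
  ],
  spin=[0, 0, 0, 0, 0],
)

```text
time: 23.82
tool_pos: [0.554, -0.0313, 0.1225]
ee_rot: [-0.517, -0.48, 0.482, 0.52]
force: [-1.1, -0.2, -1.4]
width: 0.16
```

Request:
move_arm(
  slide=[
    [0, 0.7, 0],
    [0, 0.6, 0],
    [0, 0.4, 0],
    [0, 0.2, 0],
    [0, 0, 0],
  ],
  spin=[0, 0, 0, 0, 0],
)

```text
time: 24.23
tool_pos: [0.5564, -0.0312, 0.1072]
ee_rot: [0.519, 0.481, -0.481, -0.518]
force: [-1.5, -1.1, 1.9]
width: 0.159
```

Request:
move_arm(
  slide=[
    [0, 0, 0],
    [0, 0, 0],
    [0, 0, 0],
    [0, 0, 0],
    [0, 0, 0],
  ],
  spin=[0, 0, 0, 0, 0],
  hand=3.0,
)

```text
time: 24.65
tool_pos: [0.5562, -0.0313, 0.1068]
ee_rot: [0.519, 0.481, -0.481, -0.519]
force: [0.3, 0.6, -0.6]
width: 0.348
```

Request:
move_arm(
  slide=[
    [0, -0.5, 0],
    [0, -1, 0],
    [0, -2, 0],
    [0, -3, 0],
    [0, -3, 0],
    [0, -3, 0],
    [0, -1, 0],
    [3, 0, 0],
    [3, 0, 0],
    [0, 0, 0],
  ],
  spin=[0, 0, 0, 0, 0, 0, 0, 0, 0, 0],
)

```text
time: 25.48
tool_pos: [0.5605, 0.0363, 0.2433]
ee_rot: [-0.516, -0.484, 0.481, 0.517]
force: [-0.2, 0.6, -0.3]
width: 0.35
```

Request:
move_arm(
  slide=[
    [3, 0, 0],
    [3, 0, 0],
    [2, 0, 0],
    [0, 0, 0],
  ],
  spin=[0, 0, 0, 0],
  hand=0,
)

```text
time: 25.82
tool_pos: [0.5658, 0.1149, 0.2425]
ee_rot: [-0.516, -0.484, 0.482, 0.517]
force: [-0.1, 0.7, 0.1]
width: -0.001
```

```bash
python3 - <<'E'
from h import *
p,d=snap('side','side13');snap('top','top13')
p=totefit('13');q=slot([.5513,-.0544,np.radians(-4.05)],.140);print(q)
goto(*q,.068,85.95)
a=cv2.imread('pics/side13.png');cv2.imwrite('pics/z13.png',cv2.resize(a[130:370,180:340],(530,600),interpolation=2)[:, :])
E
```

```text
('side',) 266 [ 0.5509 -0.0538] yaw -3.87 rms 0.002
('top',) 215 [ 0.5521 -0.0544] yaw -3.96 rms 0.0022
('side', 'top') 480 [ 0.5515 -0.054 ] yaw -3.75 rms 0.0021
[0.56118778 0.08525039]
tcp [0.5665 0.1094 0.242 ] t 25.92 F [ 0.2 -0.6  0.1] w 0.001
axes x [ 0.073  0.997 -0.   ] y [-0. -0. -1.] z [-0.997  0.073  0.   ]
joints [ 0.5   0.27 -0.87  1.62  0.21  1.35  1.1 ]
spin needed -0.0023
delta cm at final yaw [-2.45 17.4   0.36]
delta cm [-2.45 17.4   0.35]
```

View pics/z13.png

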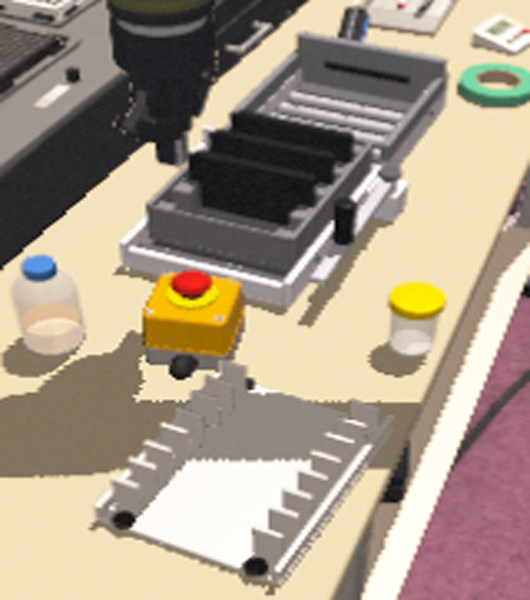

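Request:
move_arm(
  slide=[
    [-2.1, 0, 0.3],
    [-2.1, 0, 0.35],
    [0, 3, 0],
    [0, 3, 0],
    [0, 3, 0],
    [0, 3, 0],
    [0, 2, 0],
    [0, 1.5, 0],
    [0, 1, 0],
    [0, 0, 0],
  ],
  spin=[0, 0, 0, 0, 0, 0, 0, 0, 0, 0],
)

```text
time: 26.75
tool_pos: [0.5558, 0.0652, 0.0747]
ee_rot: [-0.518, -0.479, 0.481, 0.52]
force: [-0.8, -0.0, 0.8]
width: -0.001
```

```bash
python3 - <<'E'
from h import *
p,d=snap('side','side14');snap('top','top14')
p=totefit('14');q=slot([.5513,-.0544,np.radians(-4.05)],.122);print(q)
goto(*q,.072,85.95)
a=cv2.imread('pics/side14.png');cv2.imwrite('pics/z14.png',cv2.resize(a[130:290,200:340],(525,600),interpolation=2)[:, :])
E
```

```text
('side',) 204 [ 0.5511 -0.0537] yaw -4.11 rms 0.0018
('top',) 146 [ 0.5516 -0.0542] yaw -3.74 rms 0.0022
('side', 'top') 350 [ 0.5514 -0.0539] yaw -3.91 rms 0.002
[0.55991649 0.06729534]
tcp [0.5575 0.0662 0.0773] t 26.85 F [-0.3  0.8  1. ] w -0.003
axes x [ 0.077  0.997 -0.   ] y [ 0. -0. -1.] z [-0.997  0.077 -0.   ]
joints [ 0.51  0.39 -0.8   1.84  0.32  1.04  1.08]
spin needed -0.0062
delta cm at final yaw [ 0.12  0.53 -0.23]
delta cm [ 0.12  0.53 -0.23]
```

View pics/z14.png

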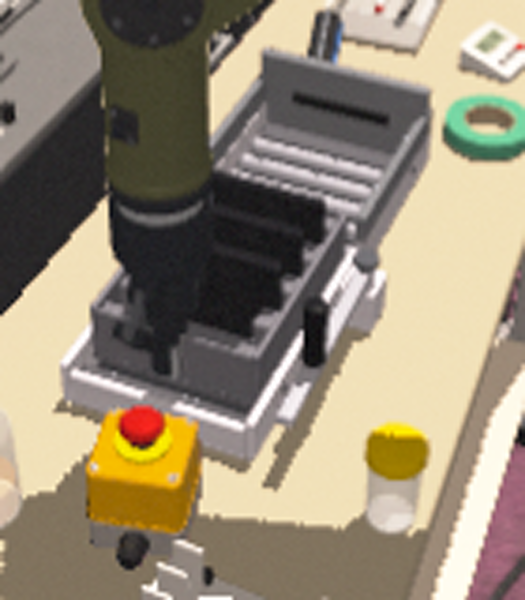

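Request:
move_arm(
  slide=[
    [-0.4, 0.3, -0.2],
    [-0.4, 0, 0],
    [-0.6, 0, 0],
    [-0.8, 0, 0],
    [-1, 0, 0],
    [-1, 0, 0],
    [-1, 0, 0],
    [-1, 0, 0],
    [-0.8, 0, 0],
    [-0.5, 0, 0],
  ],
  spin=[-0.006, 0, 0, 0, 0, 0, 0, 0, 0, 0],
)

```text
time: 27.68
tool_pos: [0.5543, -0.0079, 0.0747]
ee_rot: [0.517, 0.483, -0.482, -0.517]
force: [0.6, 5.1, 1.8]
width: 0.002
```

```bash
python3 - <<'E'
from h import *
p,d=snap('side','side15');snap('top','top15')
p=totefit('15',(.546,-.11));
goto(.545,-.111,.072,85.95)
a=cv2.imread('pics/side15.png');cv2.imwrite('pics/z15.png',cv2.resize(a[130:290,200:340],(525,600),interpolation=2)[:, :])
E
```

```text
('side',) 185 [ 0.546  -0.1199] yaw -3.96 rms 0.0021
('top',) 158 [ 0.5473 -0.1214] yaw -3.94 rms 0.0022
('side', 'top') 343 [ 0.5465 -0.1206] yaw -3.75 rms 0.0022
tcp [ 0.5542 -0.0092  0.0744] t 27.78 F [0.3 1.4 0.8] w -0.003
axes x [ 0.071  0.997 -0.001] y [ 0.001 -0.001 -1.   ] z [-0.997  0.071 -0.001]
joints [ 0.64  0.38 -0.78  1.86  0.31  1.03  1.23]
spin needed -0.0005
delta cm at final yaw [-10.22   0.24   0.2 ]
delta cm [-10.22   0.24   0.19]
```

View pics/z15.png

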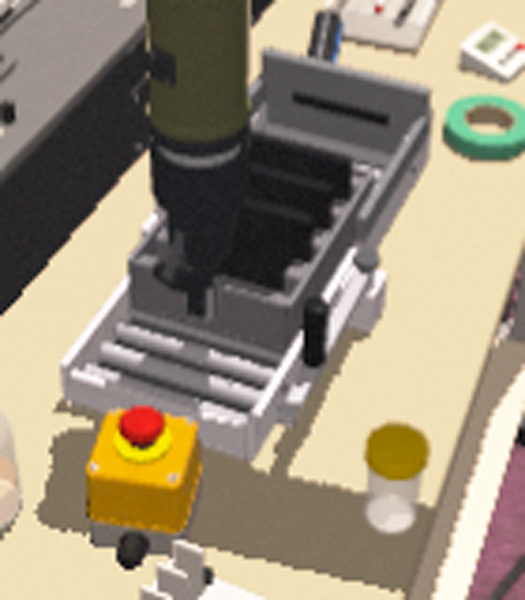

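Request:
move_arm(
  slide=[
    [-0.5, 0, 0],
    [-0.8, 0, 0],
    [-1, 0, 0],
    [-1, 0, 0],
    [-1, 0, 0],
    [-1, 0, 0],
    [-1, 0, 0],
    [-1, 0, 0],
    [-0.8, 0, 0],
    [-0.5, 0, 0],
  ],
  spin=[0, 0, 0, 0, 0, 0, 0, 0, 0, 0],
)

```text
time: 28.62
tool_pos: [0.5481, -0.093, 0.0743]
ee_rot: [-0.517, -0.483, 0.482, 0.517]
force: [0.1, 5.5, 3.8]
width: -0.002
```

Request:
move_arm(
  slide=[
    [-0.4, 0, 0],
    [-0.3, 0, 0],
    [-0.3, 0, 0],
    [0, 0, 0],
  ],
  spin=[0, 0, 0, 0],
)

```text
time: 28.95
tool_pos: [0.5473, -0.1044, 0.0739]
ee_rot: [0.517, 0.482, -0.482, -0.517]
force: [1.6, 2.8, 1.6]
width: 0.005
```

Request:
move_arm(
  slide=[
    [-0.3, 0, 0],
    [-0.2, 0, 0],
    [0, 0, 0],
  ],
  spin=[0, 0, 0],
)

```text
time: 29.2
tool_pos: [0.5468, -0.1096, 0.0738]
ee_rot: [0.518, 0.482, -0.482, -0.517]
force: [0.5, 3.0, 2.3]
width: 0.0
```

Request:
move_arm(
  slide=[
    [-0.2, 0, 0],
    [-0.2, 0, 0],
    [0, 0, 0],
  ],
  spin=[0, 0, 0],
)

```text
time: 29.45
tool_pos: [0.5466, -0.1134, 0.0738]
ee_rot: [0.517, 0.482, -0.482, -0.517]
force: [1.4, 2.6, 2.0]
width: 0.002
```

Request:
move_arm(
  slide=[
    [-0.2, 0, 0],
    [-0.1, 0, 0],
    [0, 0, 0],
  ],
  spin=[0, 0, 0],
)

```text
time: 29.7
tool_pos: [0.5463, -0.1162, 0.0738]
ee_rot: [0.517, 0.482, -0.482, -0.517]
force: [1.8, 2.9, 1.7]
width: -0.002
```

```bash
python3 - <<'E'
from h import *
p,d=snap('side','side16');snap('top','top16')
p=totefit('16',(.5385,-.226));
goto(.545,-.111,.072,85.95)
a=cv2.imread('pics/side16.png');cv2.imwrite('pics/z16.png',cv2.resize(a[130:290,200:340],(525,600),interpolation=2)[:, :])
E
```

```text
('side',) 171 [ 0.5383 -0.2285] yaw -3.81 rms 0.0023
('top',) 235 [ 0.5395 -0.2292] yaw -4.04 rms 0.0023
('side', 'top') 412 [ 0.5388 -0.2289] yaw -3.65 rms 0.0024
tcp [ 0.5463 -0.1162  0.0737] t 29.8 F [1.2 2.9 1.7] w -0.003
axes x [ 0.07   0.998 -0.001] y [ 0.    -0.001 -1.   ] z [-0.998  0.07  -0.   ]
joints [ 0.79  0.38 -0.74  1.85  0.29  1.03  1.44]
spin needed 0.0006
delta cm at final yaw [0.51 0.17 0.17]
delta cm [0.51 0.17 0.17]
```

View pics/z16.png

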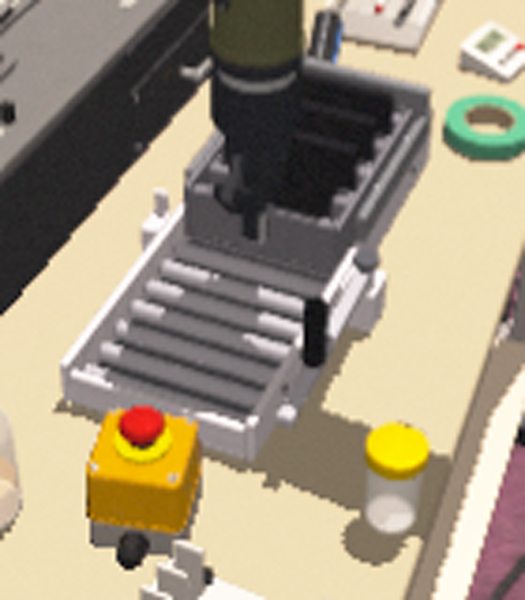

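Request:
move_arm(
  slide=[
    [-0.15, 0, 0],
    [-0.15, 0, 0],
    [0, 0, 0],
  ],
  spin=[0, 0, 0],
)

```text
time: 30.05
tool_pos: [0.5463, -0.1171, 0.0738]
ee_rot: [-0.516, -0.483, 0.482, 0.517]
force: [0.8, 5.6, 1.1]
width: -0.0
```

Request:
move_arm(
  slide=[
    [-0.15, 0, 0],
    [-0.15, 0, 0],
    [0, 0, 0],
  ],
  spin=[0, 0, 0],
)

```text
time: 30.3
tool_pos: [0.5463, -0.1173, 0.0738]
ee_rot: [-0.515, -0.484, 0.482, 0.518]
force: [0.9, 11.0, 2.7]
width: 0.001
```

Request:
move_arm(
  slide=[
    [-0.15, 0, 0],
    [-0.15, 0, 0],
    [0, 0, 0],
  ],
  spin=[0, 0, 0],
)

```text
time: 30.55
tool_pos: [0.5468, -0.1176, 0.0739]
ee_rot: [-0.514, -0.486, 0.481, 0.518]
force: [2.9, 15.4, 1.3]
width: -0.001
```

Request:
move_arm(
  slide=[
    [0.8, 0, 0],
    [1, 0, 0],
    [1.5, 0, 0],
    [0, -3, 0],
    [0, -3, 0],
    [0, -3, 0],
    [0, -3, 0],
    [0, -3, 0],
    [0, 0, 0],
  ],
  spin=[0, 0, 0, 0, 0, 0, 0, 0, 0],
)

```text
time: 31.3
tool_pos: [0.5505, -0.0932, 0.2297]
ee_rot: [0.521, 0.483, -0.481, -0.514]
force: [0.8, 0.7, 0.6]
width: -0.004
```

```bash
python3 - <<'E'
from h import *
p,d=snap('side','side17');snap('top','top17')
p=totefit('17',(.5385,-.229));
for n in(('side',),('top',)):
    C=cloud('17',n)
    q=sel(C,.42,.475,-.03,.06,.095,.13);print('knob',len(q),rect(q),q.mean(0))
    q=sel(C,.42,.475,-.03,.06,.122,.13);print('knobtop',len(q),q.mean(0) if len(q) else '')
goto(.448,.021,.25,-4.05)
a=cv2.imread('pics/side17.png');cv2.imwrite('pics/z17.png',cv2.resize(a[130:290,200:340],(525,600),interpolation=2)[:, :])
E
```

```text
('side',) 217 [ 0.5385 -0.2293] yaw -3.86 rms 0.0022
('top',) 308 [ 0.54   -0.2296] yaw -3.82 rms 0.0024
('side', 'top') 524 [ 0.5394 -0.2294] yaw -3.68 rms 0.0024
knob 73 ((448.28045654296875, 21.769634246826172), (19.43653106689453, 19.463987350463867), 37.363712310791016) [0.44712507 0.02456822 0.11351028]
knobtop 19 [0.4479253  0.02213266 0.12380166]
knob 49 ((449.48992919921875, 19.077369689941406), (21.537635803222656, 15.431510925292969), 9.549691200256348) [0.44680881 0.01878752 0.11735777]
knobtop 21 [0.44942838 0.01942058 0.12506274]
tcp [ 0.548  -0.0931  0.2246] t 31.4 F [-0.8  0.6 -0.1] w -0.002
axes x [ 0.071  0.997 -0.003] y [ 0.001 -0.003 -1.   ] z [-0.997  0.071 -0.001]
joints [ 0.83  0.21 -0.8   1.7   0.16  1.3   1.5 ]
spin needed 1.57
delta cm at final yaw [-10.78  -2.58  10.66]
delta cm [10.66 -2.58 10.79]
```

View pics/z17.png

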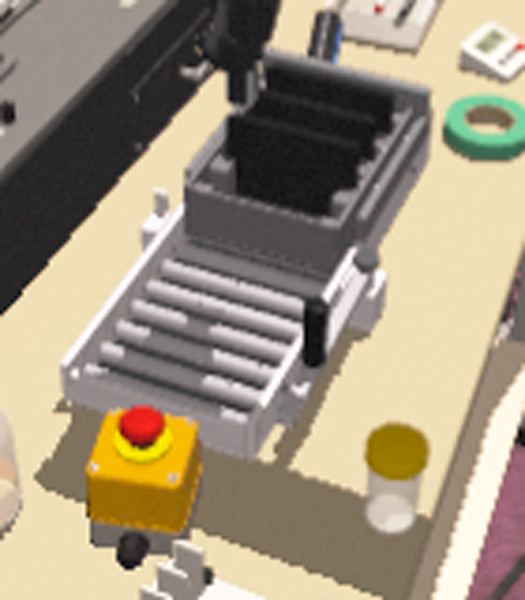

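Request:
move_arm(
  slide=[
    [2.65, -0.5, 2.68],
    [2.65, -0.5, 2.68],
    [2.65, -0.5, 2.68],
    [2.65, -0.5, 2.68],
    [0, 0, 0],
    [0, 0, 0],
    [0, 0, 0],
    [0, 0, 0],
    [0, 0, 0],
    [0, 0, 0],
  ],
  spin=[0, 0, 0, 0, 0.12, 0.12, 0.12, 0.12, 0.12, 0.12],
  hand=3.0,
)

```text
time: 32.23
tool_pos: [0.4471, 0.0205, 0.2421]
ee_rot: [-0.655, -0.266, 0.268, 0.655]
force: [-0.7, 0.2, 0.3]
width: 0.351
```

Request:
move_arm(
  slide=[
    [0, 0, 0],
    [0, 0, 0],
    [0, 0, 0],
    [0, 0, 0],
    [0, 0, 0],
    [0, 0, 0],
    [0, 0, 0],
    [0, 0, 0],
    [0, 0, 0],
  ],
  spin=[0.12, 0.12, 0.12, 0.12, 0.12, 0.12, 0.1, 0, 0],
)

```text
time: 32.98
tool_pos: [0.4475, 0.0207, 0.2426]
ee_rot: [0.707, -0.014, 0.012, -0.707]
force: [0.4, 0.5, -0.1]
width: 0.349
```

```bash
python3 - <<'E'
from h import *
goto(.4487,.0205,.11,-2.8)
E
```

```text
tcp [0.4475 0.0207 0.2426] t 32.98 F [ 0.4  0.5 -0.1] w 0.349
axes x [ 0.999 -0.037 -0.002] y [-0.002 -0.    -1.   ] z [ 0.037  0.999 -0.   ]
joints [ 1.   -0.14 -1.01  1.9  -0.12  1.32 -0.01]
spin needed 0.0114
delta cm at final yaw [ 1.500e-01  1.326e+01 -1.000e-02]
delta cm [ 1.500e-01  1.326e+01 -1.000e-02]
```

Request:
move_arm(
  slide=[
    [0.15, 2.5, 0],
    [0, 2.5, 0],
    [0, 2, 0],
    [0, 2, 0],
    [0, 1.5, 0],
    [0, 1, 0],
    [0, 1, 0],
    [0, 0.7, 0],
    [0, 0, 0],
  ],
  spin=[0.011, 0, 0, 0, 0, 0, 0, 0, 0],
)

```text
time: 33.73
tool_pos: [0.4492, 0.0213, 0.1106]
ee_rot: [-0.707, 0.018, -0.017, 0.707]
force: [-1.0, -0.0, 0.3]
width: 0.352
```

```bash
python3 - <<'E'
from h import *
goto(.4487,.0205,.11,-2.8)
p,d=snap('side','side18')
a=cv2.imread('pics/side18.png');cv2.imwrite('pics/z18.png',cv2.resize(a[130:290,200:340],(525,600),interpolation=2)[:, :])
E
```

```text
tcp [0.4492 0.0213 0.1106] t 33.73 F [-1.  -0.   0.3] w 0.352
axes x [ 0.999 -0.049 -0.002] y [-0.002  0.001 -1.   ] z [0.049 0.999 0.001]
joints [ 0.96  0.1  -1.09  2.06  0.1   1.04 -0.23]
spin needed -0.0004
delta cm at final yaw [-0.04  0.06 -0.09]
delta cm [-0.04  0.06 -0.09]
```

View pics/z18.png

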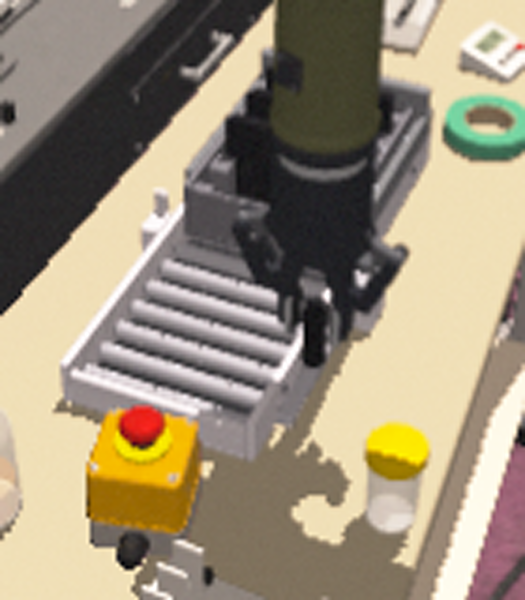

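Request:
move_arm(
  slide=[
    [1.3, 0, -0.07],
    [1.3, 0, -0.07],
    [1.3, 0, -0.07],
    [1.3, 0, -0.07],
    [1.3, 0, -0.07],
  ],
  spin=[0.1, 0.1, 0.1, 0.1, 0.1],
  hand=2.5,
)

```text
time: 34.2
tool_pos: [0.512, 0.0023, 0.1123]
ee_rot: [0.68, -0.194, 0.193, -0.68]
force: [-2.0, 1.0, -0.6]
width: 0.292
```

```bash
cat >> h.py <<'E'
def arc(th):
    a=np.radians(87.2)-th; H=np.array([.4423,-.1094]); t=H+.13*np.array([np.cos(a),np.sin(a)])
    goto(*t,.11,np.degrees(a)-90)
E
python3 - <<'E'
from h import *
arc(.5)
p,d=snap('side','side19')
a=cv2.imread('pics/side19.png');cv2.imwrite('pics/z19.png',cv2.resize(a[130:290,200:340],(525,600),interpolation=2)[:, :])
E
```

```text
tcp [0.512  0.0023 0.1123] t 34.2 F [-2.   1.  -0.6] w 0.292
axes x [ 0.85  -0.526 -0.   ] y [-0.  0. -1.] z [ 0.526  0.85  -0.   ]
joints [ 0.81  0.26 -0.96  1.92  0.25  1.08 -0.81]
spin needed -0.0054
delta cm at final yaw [-0.12  0.23 -0.16]
delta cm [-0.12  0.23 -0.16]
```

View pics/z19.png

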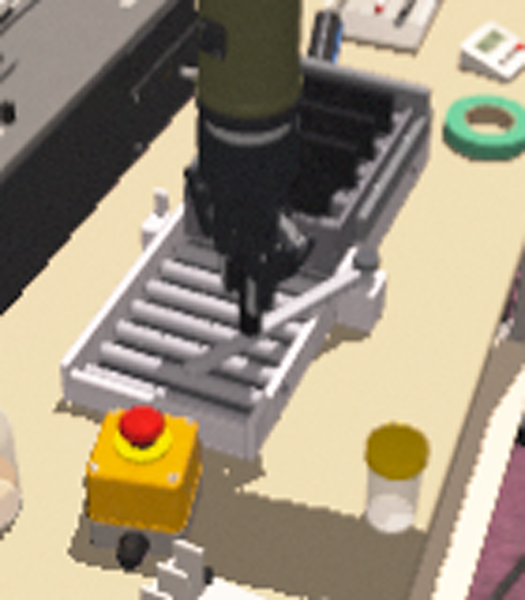

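Bar is swinging well. Continue the arc.

Request:
move_arm(
  slide=[
    [1.3, 0, -0.15],
    [1.3, 0, -0.1],
    [1.3, 0, -0.07],
    [1.3, 0, -0.07],
    [1.3, 0, -0.07],
  ],
  spin=[0.1, 0.1, 0.1, 0.1, 0.1],
)

```text
time: 34.67
tool_pos: [0.5564, -0.0443, 0.1127]
ee_rot: [-0.611, 0.355, -0.355, 0.612]
force: [0.2, 3.3, -0.1]
width: 0.295
```

```bash
python3 - <<'E'
from h import *
arc(1.0)
E
```

```text
tcp [ 0.5564 -0.0443  0.1127] t 34.67 F [ 0.2  3.3 -0.1] w 0.295
axes x [ 0.496 -0.868 -0.   ] y [ 0.001  0.001 -1.   ] z [0.868 0.496 0.002]
joints [ 0.74  0.34 -0.82  1.82  0.28  1.1  -1.23]
spin needed -0.0025
delta cm at final yaw [-0.04  0.27 -0.13]
delta cm [-0.04  0.27 -0.13]
```

Request:
move_arm(
  slide=[
    [1.3, 0, -0.15],
    [1.3, 0, -0.1],
    [1.3, 0, -0.07],
    [1.3, 0, -0.07],
    [1.0, 0, -0.05],
    [0, 0, 0],
  ],
  spin=[0.1, 0.1, 0.1, 0.1, 0.1, 0.05],
)

```text
time: 35.17
tool_pos: [0.5721, -0.1075, 0.1129]
ee_rot: [0.491, -0.508, 0.509, -0.491]
force: [0.2, -1.0, -0.3]
width: 0.293
```

```bash
python3 - <<'E'
from h import *
arc(1.592)
p,d=snap('side','side20')
a=cv2.imread('pics/side20.png');cv2.imwrite('pics/z20.png',cv2.resize(a[130:290,200:340],(525,600),interpolation=2)[:, :])
E
```

```text
tcp [ 0.5721 -0.1075  0.1129] t 35.17 F [ 0.2 -1.  -0.3] w 0.293
axes x [-0.034 -0.999  0.001] y [ 0.002 -0.001 -1.   ] z [ 0.999 -0.034  0.002]
joints [ 0.72  0.36 -0.69  1.76  0.25  1.11 -1.66]
spin needed 0.0357
delta cm at final yaw [1.1  0.29 0.06]
delta cm [1.1  0.29 0.02]
```

View pics/z20.png

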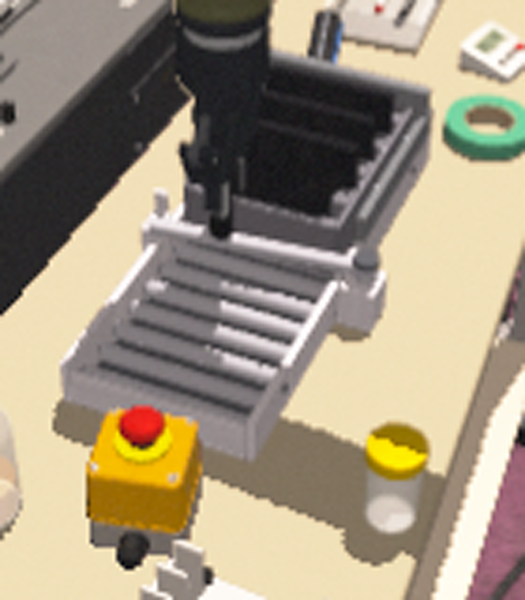

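Nearly closed; creep forward until the force rises at the stop.

Request:
move_arm(
  slide=[
    [0.4, 0, 0],
    [0.4, 0, 0],
    [0.3, 0, 0],
    [0, 0, 0],
  ],
  spin=[0.036, 0, 0, 0],
)

```text
time: 35.55
tool_pos: [0.5711, -0.1164, 0.1124]
ee_rot: [0.484, -0.515, 0.516, -0.484]
force: [-0.3, 0.4, 0.3]
width: 0.293
```

Request:
move_arm(
  slide=[
    [0.2, 0, 0],
    [0.2, 0, 0],
    [0, 0, 0],
  ],
  spin=[0, 0, 0],
)

```text
time: 35.8
tool_pos: [0.5707, -0.1202, 0.1119]
ee_rot: [0.484, -0.516, 0.516, -0.483]
force: [0.8, 0.1, 0.9]
width: 0.293
```

Request:
move_arm(
  slide=[
    [0.2, 0, 0],
    [0.2, 0, 0],
    [0, 0, 0],
  ],
  spin=[0, 0, 0],
)

```text
time: 36.05
tool_pos: [0.5706, -0.1225, 0.1118]
ee_rot: [-0.483, 0.516, -0.515, 0.484]
force: [0.8, 4.4, 1.5]
width: 0.295
```

Request:
move_arm(
  slide=[
    [0.15, 0, 0],
    [0.15, 0, 0],
    [0, 0, 0],
  ],
  spin=[0, 0, 0],
)

```text
time: 36.3
tool_pos: [0.5706, -0.1226, 0.1118]
ee_rot: [-0.483, 0.517, -0.514, 0.486]
force: [1.4, 9.4, -0.0]
width: 0.293
```

Request:
move_arm(
  slide=[
    [-0.5, 0, 0],
    [0, 0, 0],
    [0, -1, 0],
    [0, -2, 0],
    [0, -3, 0],
    [0, -3, 0],
    [0, -3, 0],
    [0, -2, 0],
    [0, 0, 0],
  ],
  spin=[0, 0, 0, 0, 0, 0, 0, 0, 0],
)

```text
time: 37.05
tool_pos: [0.5727, -0.1233, 0.2579]
ee_rot: [0.482, -0.513, 0.519, -0.484]
force: [0.2, 0.8, 1.1]
width: 0.294
```

Request:
move_arm(
  slide=[
    [-3.5, 0, 0],
    [-3.5, 0, 0],
    [-3.5, 0, 0],
    [-3.5, 0, 0],
    [-3.5, 0, 0],
    [-3.5, 0, 0],
    [-3.5, 0, 0],
    [0, 0, 0],
  ],
  spin=[0, 0, 0, 0, 0, 0, 0, 0],
)

```text
time: 37.72
tool_pos: [0.5847, 0.1313, 0.2521]
ee_rot: [-0.485, 0.515, -0.512, 0.487]
force: [-0.9, 1.0, 1.1]
width: 0.295
```

```bash
python3 - <<'E'
from h import *
goto(.5,.1,.3)
snap('side','side21');snap('top','top21')
totefit('21',(.5385,-.229))
for n in(('side',),('top',)):
    C=cloud('21',n)
    q=sel(C,.53,.61,-.16,-.08,.117,.13);print('knob',len(q),rect(q)[0])
    q=sel(C,.46,.64,-.15,-.08,.057,.067);print('bar',len(q),rect(q))
a=cv2.imread('pics/side21.png');b=cv2.imread('pics/top21.png')
cv2.imwrite('pics/z21.png',np.hstack([cv2.resize(a[120:290,200:350],(400,453),interpolation=2),cv2.resize(b[150:290,240:420],(400,311),interpolation=2)[:311].copy() if 0 else cv2.resize(b[130:283,260:395],(400,453),interpolation=2)]))
E
```

```text
tcp [0.5847 0.1313 0.2521] t 37.72 F [-0.9  1.   1.1] w 0.295
axes x [-0.055 -0.999 -0.005] y [-0.     0.005 -1.   ] z [ 0.999 -0.055 -0.001]
joints [ 0.42  0.31 -0.83  1.56  0.23  1.38 -2.06]
delta cm [ 3.57 -4.8  -8.29]
('side',) 206 [ 0.5384 -0.229 ] yaw -3.9 rms 0.0021
('top',) 372 [ 0.5397 -0.2301] yaw -4.35 rms 0.0022
('side', 'top') 579 [ 0.5392 -0.2297] yaw -4.13 rms 0.0023
knob 26 (570.6638793945312, -117.55004119873047)
bar 266 ((550.0424194335938, -121.4281234741211), (177.558349609375, 43.99010467529297), 2.040184259414673)
knob 33 (572.1146850585938, -119.57794189453125)
bar 167 ((549.9094848632812, -127.02777862548828), (179.42413330078125, 44.090065002441406), 0.23024888336658478)
```

View pics/z21.png

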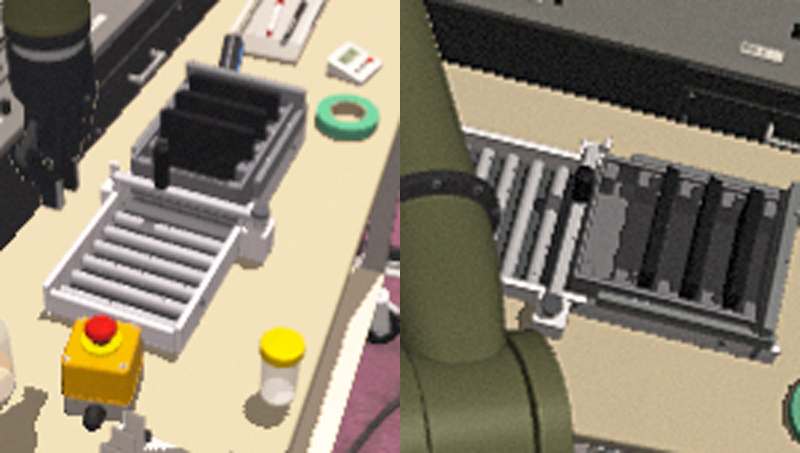

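```bash
python3 - <<'E'
from h import *
print(finish_job())
E
```

```text
the job is handed in; nothing more can be done
None
```

The job is done and handed in at about 38 s of the 208 s allowed. finish_job gave no verdict.

- **Plates:** Three plates were present. I drew each one straight up out of the rack by its top edge and stood it on edge in the tote, in the slots at y = -69, -23 and +23 mm. The +69 mm slot is empty. The last pictures show all three upright.
- **Tote:** I pushed it along the rollers until the force rose from about 3 N to 15 N with no further movement, so it is against the end stop. It measured at the same place, to within 0.5 mm, before and after I closed the bar.
- **Bar:** I swung it shut by its knob until it held firm at about 9 N. The knob then measured at (0.571, -0.119), less than 1 mm from where the closed bar should put it.
- **Bystanders:** I never approached the jar, the bottle or the tape. The jar and tape look undisturbed in the last pictures. I did not re-measure them or check the bottle separately at the end.
- **Disagreements:** My early estimate of the tote's home position, taken from the end stop's centre and an assumed thickness, was about 3 mm short of where it actually stopped. I trusted the contact force over that estimate. The two cameras disagreed with each other by 1 to 3 mm throughout, and I mostly used their average. I saw no sign of the tote being knocked aside.

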